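# Open the bean mill's bonnet with its notched lever

### The arm

A 6-joint arm with a two-finger parallel gripper is mounted at the origin on a cart in front of the work surface, level with it; the furniture and walls round the work are solid. World frame = base frame: x ahead of the robot, y to its left, z up, the work surface at z = 0. Lengths are in mm, angles in rad, forces in N, time in s.
With the tool pointing down it reaches from about 400 to 925 mm from the base axis. Payload 12.5 kg.
Tool frame: the origin (TCP) lies between the finger pads; the fingertips stand 11 mm ahead of it and the grasp point (between the pads) lies 8 mm behind it; y points along the fingers, x is the direction in which the jaws open and shut, and the axes are right-handed (so a half turn about y gives the same grasp; the last joint's range is limited). The gripper opens to 95 mm and grips with 3 to 60 N. Pads are 20 mm wide; open, the fingers measure 119 mm over their backs; the gripper's body (75 mm by 180 mm) begins 59 mm behind the grasp point.
Start: joints at [-1.371, 0.491, 1.559, -0, 1.092, -0.106], TCP at [188.183, -596.014, 225.661] pointing down, gripper open.
Joint ranges: [-3.1, 3.1], [-0.84, 2.19], [0.05, 2.79], [-1.13, 4.28], [0.06, 2.93], [-2.69, 2.69]. Speed limits (rad/s): [2.22, 2.22, 2.79, 3.14, 3.14, 3.14].

### API

Orientations are given as [roll, pitch, yaw] about the fixed x, y, z axes, in that order (R = Rz(yaw) Ry(pitch) Rx(roll)).
In Python, from cell import env gives the robot as it stands.
- The arm moves only by the tool jog_arm, never from a script. Its argument "series" is a list of rows, each an object of numbers: "dx", "dy", "dz": the shift along the world's x, y, z in m; "rx", "ry", "rz": the turn, a rotation vector about the world's x, y, z in degrees; "gripper": the opening, from 0 (shut) to 1 (fully open). A call has 1 to 12 rows; each row shifts and turns the commanded pose from where the row before left it; what a row does not reach is not made up. A row lasts 1/10 s, in which the tool goes at most 50 mm and 8.59 degrees, less where a joint would pass 70% of its speed; a pose out of reach is approached as far as the arm can. A call is refused whole if a number of a shift passes 0.05 or a number of a turn 8.59, either way. A call with a gripper value outside its range is refused whole. The fingers move at their own pace and stop on an object; the grip force is fixed at half the most. Time passes only in rows, so rows that do not move let the fingers close. It gives the time, the measured TCP pose, the force and the opening at its end, in the units of the state.
- env.state(): the state, without advancing time (a new reading comes with each control period).
- env.read_camera(name): name is "side" or "top" or "wrist"; returns the picture (400x640x3 uint8, red, green, blue); there is no depth.
- env.camera_info(name): a dict with "camera_matrix" (3x3 intrinsics, pixels), "R" (3x3) and "t" (3): a world point X has camera coordinates R X + t; the wrist camera has in their place "mount" (4x4, takes a point from camera to tool coordinates, whose origin is the TCP and whose axes are the tool frame's). Camera axes: x right, y down, z forward; pixel columns grow to the right and rows downward; lengths in mm; the calibration is good to about 2 mm. A picture is of the moment at which its call begins: read the wrist's pose just before it. camera_info takes no time and is no camera call.
- env.job_done(): hands the job in, once; it reports no verdict.
The state is a dict: "t": time; "joints": joint angles; "qvel": joint speeds; "tau": joint torques, N m; "eef_pos": TCP position; "tcp_rot": TCP orientation; "ft_force": force on the tool from outside, world axes, zero at the start; "moment": the same for the moment, N m; "opening": opening from 0.0 (shut) to 1.0 (fully open).
Only numpy, scipy, OpenCV 4.12 (cv2) and the standard library are available. Lean on these libraries where they do the work, as an engineer would, in place of code of your own. Each camera call takes 0.05 s, during which the arm holds its last target.

### The job

Take the red-capped jar off the bean mill's bonnet and stand it upright on the weighing plate of the coffee scale. Then throw the mill's lever into the notch with the green mark, so that the bonnet pops up, reach under its raised front edge, push the yellow safety catch aside and lift the bonnet wide open, so that it stays up. Do not tip the jar over, and leave everything else on the worktop where it is.

Things in the scene. Friction and masses are not known exactly. Their poses are not given: they have to be found in the camera images.
- mill: bean mill, fixed: white open-topped housing 230 x 260 x 120 mm, dark bonnet on top, notched lever quadrant on its left (+y) side. Origin: on the worktop below it (housing x -125 to +105 mm, y +-130 mm from it); own x points from its front to its back, y to its left, z up. Quadrant and teeth reach out to y +173 mm, the lever's grip to y +190 mm.
- scoop (a point): middle of the top of the mill's low front wall (finger scoop): there the wall, 10 mm thick, is 74 mm high over a width of 210 mm; the cheeks on both sides are 120 mm high. Inside, a black deck 87 mm high begins 80 mm behind the front face.
- keeper_top (a point): middle of the top of the steel keeper bar behind the front wall, 85 mm above the worktop; the bar spans the mill's x -118 to -94 mm, y -40 to -7 mm, and is 8 mm thick.
- bonnet (a joint): bonnet angle, rad: 0 shut, 0.23 popped up by its spring, stopped by the safety catch at about 0.24, 1.35 fully open. Shut (below 0.03) while the lever is in the red or white notch. Friction in the hinge (0.32 N m) holds it at any angle; lifting the front edge takes about 3 N.
- bonnet_hinge (a point): middle of the bonnet's hinge axis, 100 mm behind the mill's origin and 120 mm above the worktop; the axis runs along the mill's y. The bonnet is a flat plate 225 mm long (from the axis to the front edge), 260 mm wide, 12 mm thick; its underside passes through the axis.
- bonnet_edge (a point): middle of the bonnet's front edge (orange strip, 150 mm wide) at its underside; x lies in the plate towards the hinge, z is the plate's outward normal. When the bonnet has popped up, it stands 171 mm above the worktop.
- catch (a joint): safety catch, m: 0 at rest, 0.022 pushed fully aside to the mill's +y (left); a spring (1.2 N at rest, 4.5 N fully aside) brings it back. The bonnet is free to rise past 0.24 rad while the catch is at 0.012 or more; once the bonnet is past 0.35 rad the catch no longer matters.
- catch_stem (a point): yellow safety catch: an upright stem 10 (x) x 8 (y) x 100 mm, 35 mm behind the bonnet's front edge, half-way across, hanging from its underside; the upper 62 mm are a flat tab whose front face is 18 mm behind the edge. A foot towards -y at its lower end hooks under the keeper bar. This point is on the stem, 45 mm below the bonnet. Push it from the right (-y) side towards +y.
- lever (a joint): lever swing, rad: 0 upright, positive leaning to the mill's back. Notches at -0.6 (red mark, front; where it starts), -0.2 (white), +0.2 (green), +0.6 (yellow). It can swing only while it is held sideways out of its notch; the play in a notch is about 0.04 either way. Light friction holds it where it is left.
- lever_side (a joint): how far the whole lever is pulled sideways along its axle, m: 0 seated in a notch, positive to the mill's left (+y), away from the quadrant. From 0.009 on the shaft clears the teeth; stop at 0.020. A spring (2 N when seated, 5 N at the stop) pushes it back into a notch.
- lever_grip (a point): centre of the lever's cross grip, a black roller with an orange band, 32 mm in diameter and 40 mm long along the mill's y, that turns freely about its own axis, 140 mm from the pivot; z points along the lever to its end. The shaft below it is 9 mm thick (15 mm just under the roller).
- lever_pivot (a point): lever's pivot, at the mill's x 0, y +158 mm, z 75 mm. The lever swings about the mill's y axis through this point and slides along it; the shaft and grip stand 12 mm to the +y side of it. Quadrant, teeth and marks reach 93 mm from it, over swing angles of -0.9 to 0.9.
- green_mark (a point): green mark, 14 x 18 x 5 mm, on the rim of the quadrant at the green notch, 92 mm from the pivot; this point is the middle of its top.
- jar_centre (a point): spice jar with a red cap, 44 mm diameter, 90 mm high, about 0.1 kg, loose, standing on the bonnet (whose top is 132 mm above the worktop); this point is its centre, 45 mm above its foot.
- scale_plate (a point): middle of the top of the coffee scale's weighing plate, 29 mm above the worktop. Black scale, fixed, 190 x 130 x 30 mm; the plate is 132 (x) x 130 (y) mm; x points to the scale's back, the lit display lies on the -x side of the plate.
- carton_blue_mid (a point): blue drink carton, 72 x 72 x 215 mm, loose; to be left alone; this point is half-way up its middle
- carton_cream_mid (a point): cream drink carton, 72 x 72 x 215 mm, loose; to be left alone; this point is half-way up its middle
- espresso_cup_mid (a point): white espresso cup, 61 x 79 x 56 mm, loose; to be left alone; this point is half-way up its middle
- tamper_mid (a point): coffee tamper with a wooden handle, 58 mm diameter, 94 mm high, loose; to be left alone; this point is half-way up its middle
- cocoa_jar_mid (a point): open clear jar of cocoa, 96 mm diameter, 169 mm high, loose; to be left alone; this point is half-way up its middle
- milk_jug_mid (a point): steel milk jug, 106 x 127 x 119 mm, loose; to be left alone; this point is half-way up its middle
- can_grey_mid (a point): frosted canister, grey, brown lid, 178 (x) x 98 (y) x 117 mm, loose; to be left alone; this point is half-way up its middle
Not all that is in view belongs to the job. What is shaped like the part that bears jar_centre but orange is not meant.

How it is judged:
By the outcome, as a careful person would: the job done as asked, in the order asked, and still so for the second after the job is handed in, with the robot touching nothing.
It also fails if it takes over 72 s, if anything falls off the work surface, if the arm or the gripper's body presses on something with over 40 N, if the wrist force passes 120 N, or if a joint passes its speed limit or range.

## Working session

There is one attempt and no reset: what is moved stays moved. The work goes in short steps, Python scripts to look and compute and a tool call to move; the robot and the scene stay as the last step left them, time stands still between calls to the robot, and variables do not carry over. Pictures are saved under pics/ and viewed, and the job is handed in when it is done.

Besides the shell and the picture viewer there is one more tool, called after "Request:" by a JSON object that holds its "fn" and its "kwargs", one argument or row to a line. jog_arm: Moves the arm, as the interface text tells. Its arguments: {"type":"object","properties":{"series":{"type":"array"}},"required":["series"]}

```bash
ls; mkdir -p pics; python3 - <<'E'
from cell import env
import cv2
for n in ("side","top","wrist"):
    if n=="wrist": s=env.state()
    im=env.read_camera(n); cv2.imwrite(f"pics/{n}0.png",im[:,:,::-1])
    print(n,env.camera_info(n))
print(s)
E
```

```text
pics
side {'camera_matrix': array([[435.78408702,   0.        , 318.00251847],
       [  0.        , 435.78408702, 199.10870767],
       [  0.        ,   0.        ,   1.        ]]), 'R': array([[-0.9789455 , -0.20407775, -0.00424035],
       [-0.10038336,  0.49941157, -0.86052964],
       [ 0.17773263, -0.84198596, -0.50938272]]), 't': array([ 506.45320246,  224.11471089, 1391.91915865])}
top {'camera_matrix': array([[505.84714822,   0.        , 312.49477432],
       [  0.        , 505.84714822, 197.88721903],
       [  0.        ,   0.        ,   1.        ]]), 'R': array([[ 0.22838798, -0.97351598, -0.01027467],
       [-0.86773595, -0.19876388, -0.45555158],
       [ 0.4414445 ,  0.11295821, -0.8901501 ]]), 't': array([-184.72655072,  518.089757  , 1768.24474447])}
wrist {'camera_matrix': array([[353.52810882,   0.        , 319.93524625],
       [  0.        , 353.52810882, 199.6216884 ],
       [  0.        ,   0.        ,   1.        ]]), 'mount': array([[ 9.99999097e-01,  9.98786262e-04,  8.99652670e-04,
        -3.48930277e-01],
       [-5.88116684e-04, -2.76736947e-01,  9.60
[... 160 characters left out ...]
+00,  0.00000000e+00,
         1.00000000e+00]])}
{'t': 0.1, 'joints': array([-1.37065901e+00,  4.91525785e-01,  1.55938042e+00, -3.31946954e-05,
        1.09167912e+00, -1.05609143e-01]), 'qvel': array([ 0.00046131, -0.00101651, -0.00280312,  0.0011175 ,  0.00132904,
       -0.0006335 ]), 'tau': array([ 2.32417035e-03, -6.13625550e+01, -2.58605897e+01,  6.94131874e-02,
        4.70574468e-02, -5.34573303e-05]), 'eef_pos': array([ 188.09812979, -595.81948471,  225.10649041]), 'tcp_rot': array([-1.57072096e+00,  9.90251174e-04, -1.26503451e+00]), 'ft_force': array([-0.09781721, -0.6056524 , -0.50923997]), 'moment': array([-0.01326081,  0.01159567, -0.04397134]), 'opening': 0.9987509719538314}
```

View pics/side0.png

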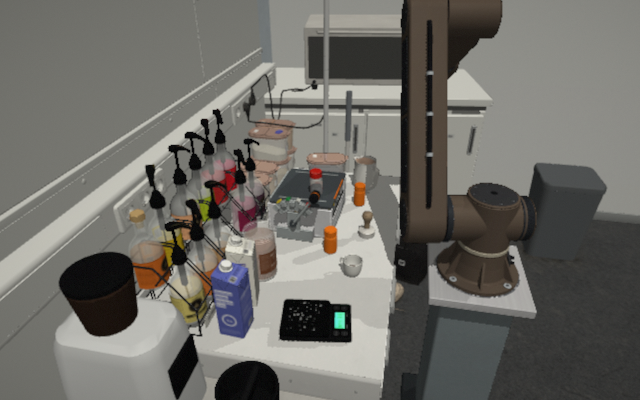

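View pics/top0.png

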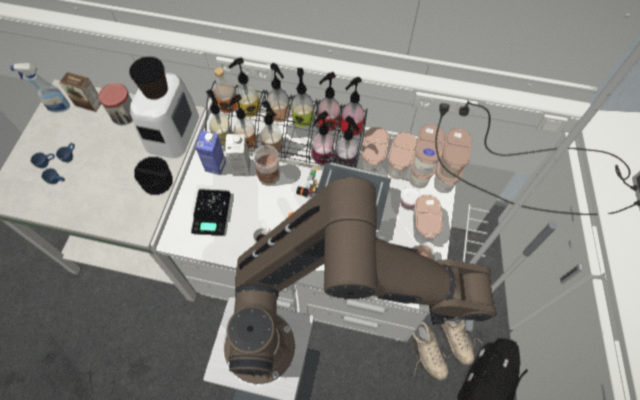

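View pics/wrist0.png

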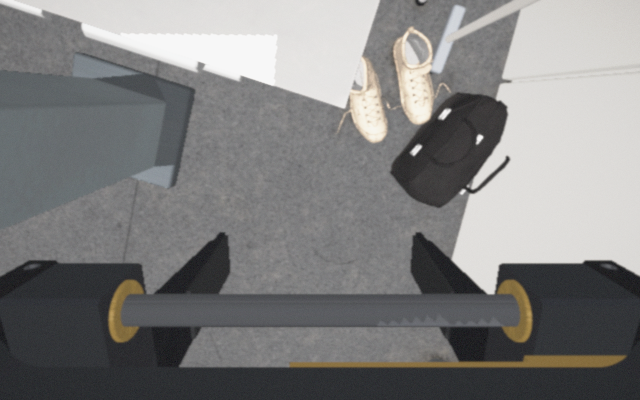

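```bash
python3 - <<'E'
import cv2
a=cv2.imread("pics/side0.png")[140:260,200:400]; cv2.imwrite("pics/side0z.png",cv2.resize(a,None,fx=4,fy=4,interpolation=cv2.INTER_CUBIC))
a=cv2.imread("pics/top0.png")[120:270,180:380]; cv2.imwrite("pics/top0z.png",cv2.resize(a,None,fx=4,fy=4,interpolation=cv2.INTER_CUBIC))
E
```

```text
(no output)
```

View pics/side0z.png

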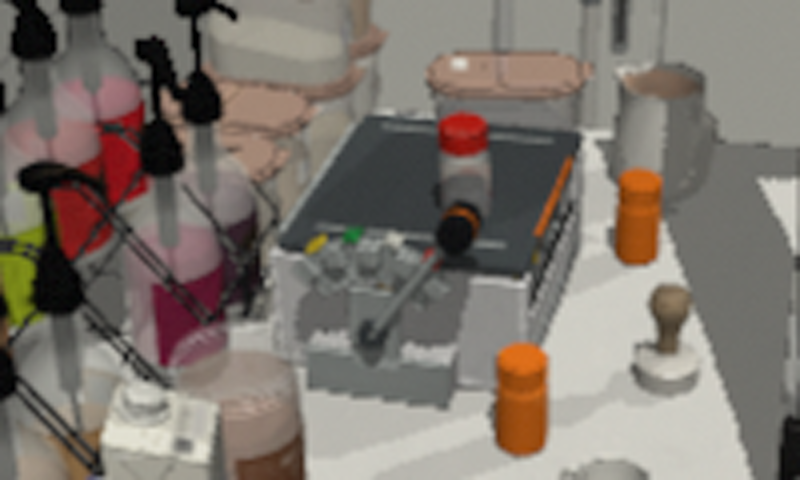

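View pics/top0z.png

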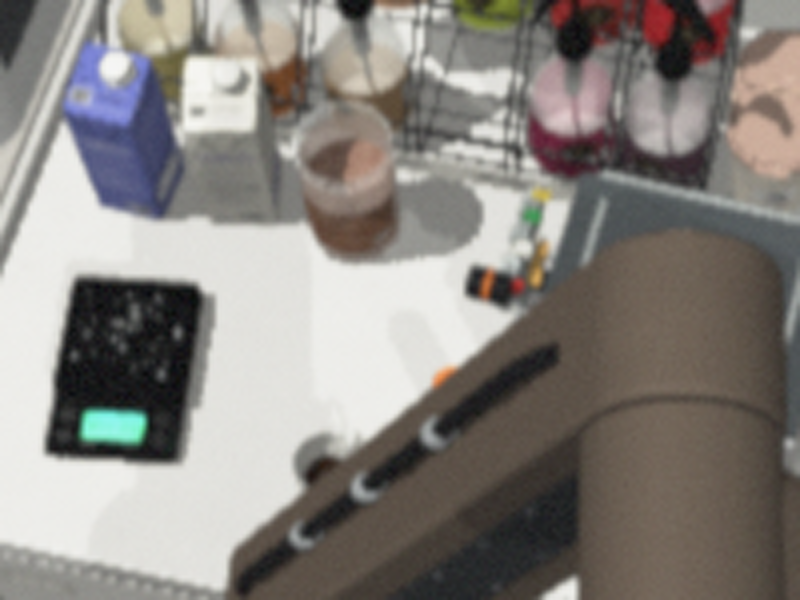

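```bash
cat > h.py <<'E'
import numpy as np
from cell import env
from scipy.spatial.transform import Rotation as Rn
def cam(n,s=None):
    c=env.camera_info(n);K=c["camera_matrix"]
    if n!="wrist":
        R=c["R"];t=c["t"]; return K,R,t
    s=s or env.state()
    M=np.array(c["mount"]);Rt=Rn.from_euler("xyz",s["tcp_rot"]).as_matrix()
    Rwc=Rt@M[:3,:3]; o=Rt@M[:3,3]+s["eef_pos"]
    return K,Rwc.T,-Rwc.T@o
def ray(C,p):
    K,R,t=C; d=R.T@np.linalg.solve(K,[p[0],p[1],1.]); return -R.T@t,d/np.linalg.norm(d)
def onz(C,p,z):
    o,d=ray(C,p); return o+d*(z-o[2])/d[2]
def tri(C1,p1,C2,p2):
    o1,d1=ray(C1,p1);o2,d2=ray(C2,p2)
    A=np.stack([d1,-d2],1);l=np.linalg.lstsq(A,o2-o1,rcond=None)[0]
    a=o1+l[0]*d1;b=o2+l[1]*d2
    return (a+b)/2,np.linalg.norm(a-b)
def proj(C,X):
    K,R,t=C;c=R@np.asarray(X,float)+t;u=K@c;return u[:2]/u[2]
E
python3 - <<'E'
from h import *
import cv2
np.set_printoptions(precision=1,suppress=True)
S=cam("side");T=cam("top")
z=lambda x,y:(200+(x+.5)/4-.5,140+(y+.5)/4-.5)
zt=lambda x,y:(180+(x+.5)/4-.5,120+(y+.5)/4-.5)
for n,p in dict(FL=(528,272),BL=(280,250),BR=(365,115),FR=(580,135)).items(): print(n,onz(S,z(*p),132))
print("jar captop",onz(S,z(463,127),222), "cap bottom",onz(S,z(463,150),210))
print("grip",tri(S,z(462,218),T,zt(490,287)))
print("green",tri(S,z(354,236),T,zt(532,215)))
print("yellow",tri(S,z(316,243),T,zt(541,194)))
print("white",tri(S,z(394,240),T,zt(522,250)))
for n,p in dict(bl=(80,278),br=(200,286),fl=(47,455),fr=(180,462)).items(): print("scale",n,onz(T,zt(*p),30))
print("disp",onz(T,zt(113,427),30))
print("orangejars",onz(S,z(522,360),90),onz(S,z(640,180),90),"tamper",onz(S,z(670,295),94),"cup",onz(S,(351,260),56))
print("cocoa",onz(T,zt(348,140),169),"cream",onz(T,zt(225,100),215),'milk',onz(S,z(660,75),119))
E
```

```text
FL [483.8 -66.7 132. ]
BL [699.3 -60.  132. ]
BR [ 694.  -324.9  132. ]
FR [ 479.3 -323.9  132. ]
jar captop [ 556.  -145.7  222. ] cap bottom [ 552.  -126.4  210. ]
grip (array([529.8, -29.9, 198.4]), np.float64(5.467958429262998))
green (array([627.9, -44.7, 163. ]), np.float64(0.4964817277991829))
yellow (array([660.6, -46. , 150.7]), np.float64(3.373502006559322))
white (array([591.6, -44.1, 162.6]), np.float64(4.1553160347581946))
scale bl [530.6 397.5  30. ]
scale br [548.7 277.8  30. ]
scale fl [341.3 365.5  30. ]
scale fr [362.9 239.2  30. ]
disp [383.2 313.3  30. ]
orangejars [475.9   2.3  90. ] [ 419. -322.   90.] tamper [ 367.4 -114.2   94. ] cup [391.5 103.1  56. ]
cocoa [665.3 144.1 169. ] cream [655.4 256.6 215. ] milk [ 421.5 -501.2  119. ]
```

Request:
{"fn": "jog_arm", "kwargs": {
  "series": [
    {"dz":0.05},
    {"dz":0.05},
    {"dz":0.05},
    {"dx":0.026,"dy":0.038,"rz":-3},
    {"dx":0.026,"dy":0.038,"rz":-3},
    {"dx":0.026,"dy":0.038,"rz":-3},
    {"dx":0.026,"dy":0.038,"rz":-3},
    {"dx":0.026,"dy":0.038,"rz":-3},
    {"dx":0.026,"dy":0.038,"rz":-2.5},
    {"dx":0.026,"dy":0.038},
    {"dx":0.026,"dy":0.038},
    {"dx":0.026,"dy":0.038}
  ]
}}

```text
$.series[0]: bad value
```

```bash
python3 -c "
from h import *
s=env.state();print(s['joints'],s['eef_pos'],s['tcp_rot'])"
```

```text
[-1.37062145e+00  4.91401120e-01  1.55931846e+00  8.49427526e-07
  1.09166002e+00 -1.05598442e-01] [ 188.13454194 -595.84194846  225.20528679] [-1.57071263e+00  7.82482490e-04 -1.26502337e+00]
```

Request:
{"fn": "jog_arm", "kwargs": {
  "series": [
    {"dx":0,"dy":0,"dz":0.05,"rx":0,"ry":0,"rz":0,"gripper":1},
    {"dx":0,"dy":0,"dz":0.05,"rx":0,"ry":0,"rz":0,"gripper":1},
    {"dx":0,"dy":0,"dz":0.05,"rx":0,"ry":0,"rz":0,"gripper":1}
  ]
}}

```text
t: 0.45
eef_pos: [188.1, -595.7, 377.3]
tcp_rot: [-1.571, 0.001, -1.265]
ft_force: [0.4, -0.4, -0.0]
opening: 0.999
```

```bash
python3 -c "
from h import *
s=env.state();print(s['joints'],s['eef_pos'],s['tcp_rot'])"
```

```text
[-1.37060093e+00  3.86070988e-01  1.33009838e+00 -2.56652803e-05
  1.42624782e+00 -1.05578027e-01] [ 188.10302665 -595.65683765  377.25960153] [-1.57073469e+00  8.22614990e-04 -1.26501918e+00]
```

Request:
{"fn": "jog_arm", "kwargs": {
  "series": [
    {"dx":0.026,"dy":0.038,"dz":0,"rx":0,"ry":0,"rz":-3,"gripper":1},
    {"dx":0.026,"dy":0.038,"dz":0,"rx":0,"ry":0,"rz":-3,"gripper":1},
    {"dx":0.026,"dy":0.038,"dz":0,"rx":0,"ry":0,"rz":-3,"gripper":1},
    {"dx":0.026,"dy":0.038,"dz":0,"rx":0,"ry":0,"rz":-3,"gripper":1},
    {"dx":0.026,"dy":0.038,"dz":0,"rx":0,"ry":0,"rz":-3,"gripper":1},
    {"dx":0.026,"dy":0.038,"dz":0,"rx":0,"ry":0,"rz":-2.5,"gripper":1},
    {"dx":0.026,"dy":0.038,"dz":0,"rx":0,"ry":0,"rz":0,"gripper":1},
    {"dx":0.026,"dy":0.038,"dz":0,"rx":0,"ry":0,"rz":0,"gripper":1},
    {"dx":0.026,"dy":0.038,"dz":0,"rx":0,"ry":0,"rz":0,"gripper":1},
    {"dx":0.026,"dy":0.038,"dz":0,"rx":0,"ry":0,"rz":0,"gripper":1},
    {"dx":0.026,"dy":0.038,"dz":0,"rx":0,"ry":0,"rz":0,"gripper":1},
    {"dx":0.026,"dy":0.038,"dz":0,"rx":0,"ry":0,"rz":0,"gripper":1}
  ]
}}

```text
t: 1.65
eef_pos: [500.9, -138.2, 375.7]
tcp_rot: [-1.571, -0.0, -1.57]
ft_force: [0.7, -0.7, 0.6]
opening: 1.001
```

```bash
python3 - <<'E'
from h import *
import cv2,pickle
s=env.state();print(s['joints'],s['eef_pos'],s['tcp_rot'])
im=env.read_camera("wrist");cv2.imwrite("pics/w1.png",im[:,:,::-1]);pickle.dump(s,open("w1.pkl","wb"))
E
```

```text
[-3.96314968e-01  2.13497388e-01  1.58211864e+00 -1.65873935e-04
  1.34592255e+00  1.17412740e+00] [ 500.86766993 -138.1998049   375.671382  ] [-1.57080893e+00 -1.70034192e-04 -1.57040538e+00]
```

View pics/w1.png

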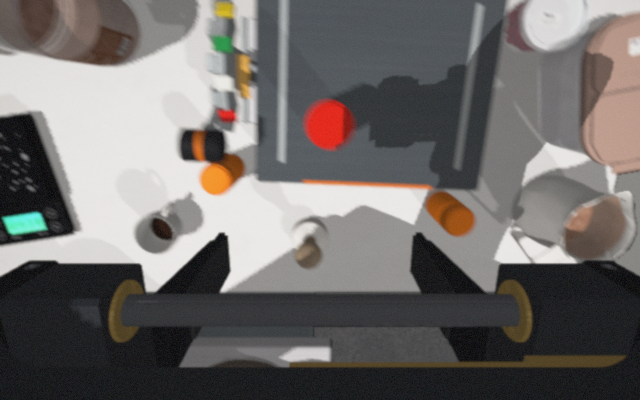

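```bash
python3 - <<'E'
from h import *
import cv2,pickle
np.set_printoptions(precision=1,suppress=True)
s=pickle.load(open("w1.pkl","rb"));W=cam("wrist",s)
im=cv2.imread("pics/w1.png");b,g,r=[im[:,:,i].astype(int) for i in range(3)]
def blobs(m,minA=8):
    n,l,st,c=cv2.connectedComponentsWithStats(m.astype(np.uint8))
    return [(c[i],st[i]) for i in range(1,n) if st[i][4]>=minA]
for nm,m,z in (("red",(r>150)&(g<60)&(b<60),222),("orange",(r>170)&(g>70)&(g<140)&(b<80),126),("green",(g>120)&(r<90)&(b<120),165),("yellow",(r>160)&(g>130)&(b<80),151)):
    for c,st in blobs(m): print(nm,c,st,onz(W,c,z))
print("FL",onz(W,(258,181),132),"FR",onz(W,(477,188),132))
m=(r>170)&(g>70)&(g<140)&(b<80); ys,xs=np.nonzero(m[176:192,295:436]); xs+=295;ys+=176
print(xs.min(),ys[xs<xs.min()+5].mean(),xs.max(),ys[xs>xs.max()-5].mean())
A=onz(W,(xs.min(),ys[xs<xs.min()+5].mean()),126);B=onz(W,(xs.max()+1,ys[xs>xs.max()-5].mean()),126);print(A,B,np.linalg.norm(A-B),np.arctan2(-(A-B)[0],(A-B)[1]))
print("grip",onz(W,(201.5,146),190))
S=cam("side");T=cam("top")
print("grip tri",tri(W,(201.5,146),S,(200+461/4,140+220/4)))
E
```

```text
red [327.1 124.1] [ 307  100   38   48 1443] [ 555.9 -144.6  222. ]
red [226.8 114.9] [220 110  14  10 106] [563.5 -58.  222. ]
orange [198.1 149.4] [194 139   9  21 122] [520.3   2.5 126. ]
orange [223.5 174.4] [209 164  23  27 157] [490.8 -24.7 126. ]
orange [369.2 183.3] [305 180 126   8 219] [ 480.2 -197.3  126. ]
green [222.7  43.5] [214  36  18  17 233] [628.2 -44.3 165. ]
green [  6.2 227.5] [  4 223   5  10  10] [438.4 211.2 165. ]
yellow [224.6   9.6] [217   3  15  14 175] [660.8 -44.8 151. ]
yellow [242.4  62.9] [240  55   9  18  61] [611.9 -59.4 151. ]
yellow [243.6  89.4] [242  84   5  12  40] [586.2 -59.2 151. ]
yellow [214.5 180.1] [202 166  27  28 550] [489.6 -21.1 151. ]
FL [484.2 -66.1 132. ] FR [ 476.1 -323.6  132. ]
305 180.625 430 186.11111111111111
[ 483.4 -120.9  126. ] [ 476.9 -271.1  126. ] 150.3810845131712 -0.04325300880718368
grip [532.6 -23.1 190. ]
grip tri (array([532.4, -26.2, 198.5]), np.float64(2.664552578150325))
```

Request:
{"fn": "jog_arm", "kwargs": {
  "series": [
    {"dx":0.028,"dy":-0.003,"dz":-0.02,"rx":0,"ry":0,"rz":0,"gripper":1},
    {"dx":0.028,"dy":-0.003,"dz":-0.04,"rx":0,"ry":0,"rz":0,"gripper":1},
    {"dx":0,"dy":0,"dz":-0.04,"rx":0,"ry":0,"rz":0,"gripper":1},
    {"dx":0,"dy":0,"dz":0,"rx":0,"ry":0,"rz":0,"gripper":1}
  ]
}}

```text
t: 2.1
eef_pos: [554.6, -145.3, 270.7]
tcp_rot: [-1.58, 0.003, -1.57]
ft_force: [-0.3, -0.9, 0.1]
opening: 1.0
```

```bash
python3 - <<'E'
from h import *
import cv2,pickle
s=env.state();print(s['joints'],s['eef_pos'],s['tcp_rot'])
im=env.read_camera("wrist");cv2.imwrite("pics/w2.png",im[:,:,::-1]);pickle.dump(s,open("w2.pkl","wb"))
W=cam("wrist",s)
r=im[:,:,0].astype(int);m=(r>90)&(im[:,:,1]<60)&(im[:,:,2]<60)
n,l,st,c=cv2.connectedComponentsWithStats(m.astype(np.uint8));
for i in range(1,n):
  if st[i][4]>200: print(st[i],c[i]); x,y,w,h,_=st[i]; print(onz(W,(x+w/2,y+h/2),222))
E
```

```text
[-3.71321227e-01  3.77687467e-01  1.62327668e+00 -8.98228317e-05
  1.14995664e+00  1.19879884e+00] [ 554.63314635 -145.26855549  270.71763609] [-1.57951616  0.00331447 -1.57009745]
[183 183  24  15 299] [195.34782609 189.66889632]
[576.74746598 -69.08437807 222.        ]
[ 293  188   68   70 3711] [326.41713824 222.82215036]
[ 555.89066755 -149.71151644  222.        ]
```

View pics/w2.png

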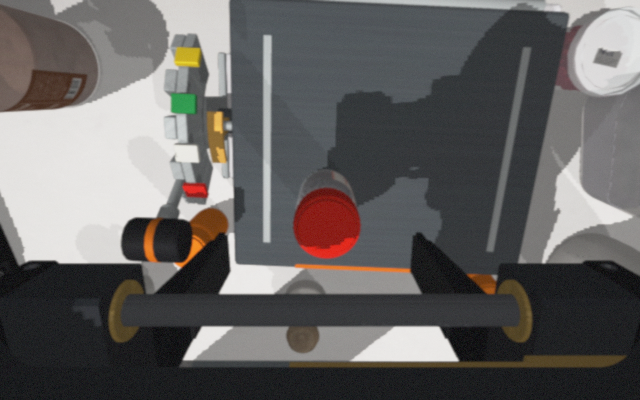

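Request:
{"fn": "jog_arm", "kwargs": {
  "series": [
    {"dx":0.001,"dy":-0.002,"dz":-0.035,"rx":0,"ry":0,"rz":0,"gripper":1},
    {"dx":0,"dy":0,"dz":-0.035,"rx":0,"ry":0,"rz":0,"gripper":1},
    {"dx":0,"dy":0,"dz":-0.03,"rx":0,"ry":0,"rz":0,"gripper":1},
    {"dx":0,"dy":0,"dz":0,"rx":0,"ry":0,"rz":0,"gripper":1},
    {"dx":0,"dy":0,"dz":0,"rx":0,"ry":0,"rz":0,"gripper":0.65},
    {"dx":0,"dy":0,"dz":0,"rx":0,"ry":0,"rz":0,"gripper":0.6},
    {"dx":0,"dy":0,"dz":0,"rx":0,"ry":0,"rz":0,"gripper":0.5},
    {"dx":0,"dy":0,"dz":0,"rx":0,"ry":0,"rz":0,"gripper":0.4},
    {"dx":0,"dy":0,"dz":0,"rx":0,"ry":0,"rz":0,"gripper":0.3},
    {"dx":0,"dy":0,"dz":0,"rx":0,"ry":0,"rz":0,"gripper":0.3},
    {"dx":0,"dy":0,"dz":0,"rx":0,"ry":0,"rz":0,"gripper":0.3}
  ]
}}

```text
t: 3.25
eef_pos: [557.2, -148.0, 175.7]
tcp_rot: [-1.571, -0.0, -1.57]
ft_force: [0.1, -0.7, 0.4]
opening: 0.469
```

```bash
python3 - <<'E'
from h import *
import cv2,pickle
s=env.state();print(s['joints'],s['eef_pos'],s['tcp_rot'],s['ft_force'],s['opening'])
im=env.read_camera("wrist");cv2.imwrite("pics/w3.png",im[:,:,::-1])
E
```

```text
[-3.74154195e-01  4.77902463e-01  1.73670102e+00 -1.49526367e-04
  9.26936745e-01  1.19631403e+00] [ 557.19707364 -148.01895833  175.71715009] [-1.57079129e+00 -1.30479611e-04 -1.57037846e+00] [ 0.10876865 -0.68461278  0.42449445] 0.468513681476439
```

View pics/w3.png

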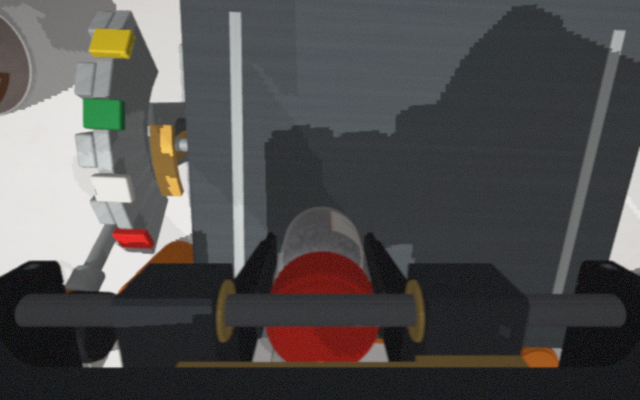

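Request:
{"fn": "jog_arm", "kwargs": {
  "series": [
    {"dx":0,"dy":0,"dz":0.01,"rx":0,"ry":0,"rz":0,"gripper":0.3},
    {"dx":0,"dy":0,"dz":0.03,"rx":0,"ry":0,"rz":0,"gripper":0.3},
    {"dx":0,"dy":0,"dz":0.04,"rx":0,"ry":0,"rz":0,"gripper":0.3},
    {"dx":0,"dy":0.01,"dz":0.03,"rx":0,"ry":0,"rz":0,"gripper":0.3},
    {"dx":-0.005,"dy":0.025,"dz":0.02,"rx":0,"ry":0,"rz":0,"gripper":0.3},
    {"dx":-0.007,"dy":0.04,"dz":0,"rx":0,"ry":0,"rz":0,"gripper":0.3},
    {"dx":-0.007,"dy":0.04,"dz":0,"rx":0,"ry":0,"rz":0,"gripper":0.3},
    {"dx":-0.008,"dy":0.04,"dz":0,"rx":0,"ry":0,"rz":0,"gripper":0.3},
    {"dx":-0.008,"dy":0.04,"dz":0,"rx":0,"ry":0,"rz":0,"gripper":0.3},
    {"dx":-0.008,"dy":0.04,"dz":0,"rx":0,"ry":0,"rz":0,"gripper":0.3},
    {"dx":-0.008,"dy":0.04,"dz":0,"rx":0,"ry":0,"rz":0,"gripper":0.3},
    {"dx":-0.008,"dy":0.04,"dz":0,"rx":0,"ry":0,"rz":0,"gripper":0.3}
  ]
}}

```text
t: 4.5
eef_pos: [497.5, 168.5, 306.4]
tcp_rot: [-1.57, 0.0, -1.57]
ft_force: [1.6, 0.6, -0.1]
opening: 0.453
```

```bash
python3 - <<'E'
from h import *
import cv2,pickle
s=env.state();print(s['joints'],s['eef_pos'],s['tcp_rot'],s['ft_force'],s['opening'])
im=env.read_camera("wrist");cv2.imwrite("pics/w4.png",im[:,:,::-1]);pickle.dump(s,open("w4.pkl","wb"))
im=env.read_camera("top");cv2.imwrite("pics/top4.png",im[:,:,::-1])
E
```

```text
[ 2.00870145e-01  2.70176874e-01  1.68736296e+00 -7.29151354e-05
  1.18357956e+00  1.77139216e+00] [497.50656164 168.53458759 306.41167142] [-1.57031910e+00  2.81231135e-05 -1.57049449e+00] [ 1.56354521  0.58744984 -0.07371273] 0.45333205003814975
```

View pics/w4.png

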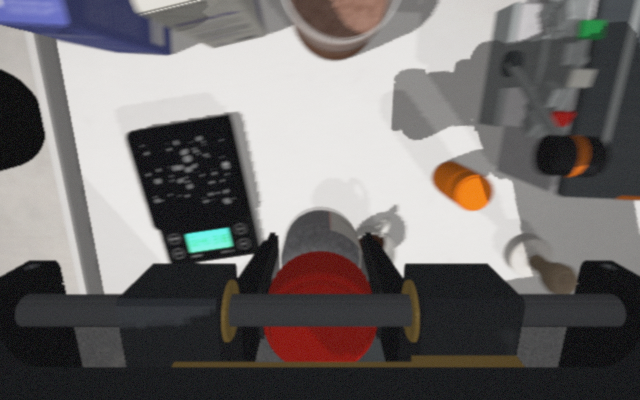

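View pics/top4.png

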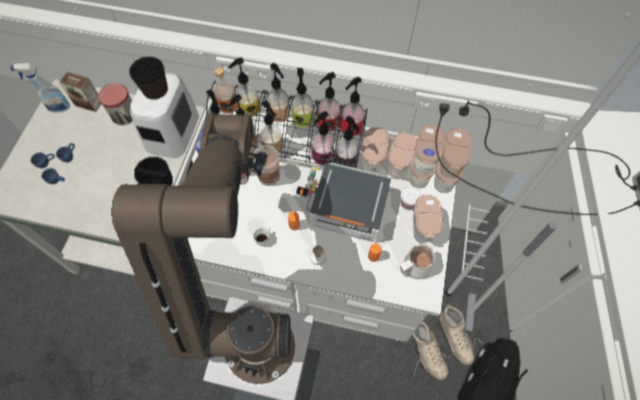

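```bash
python3 - <<'E'
from h import *
import cv2,pickle
np.set_printoptions(precision=1,suppress=True)
s=pickle.load(open("w4.pkl","rb"));W=cam("wrist",s)
P={k:onz(W,p,29) for k,p in dict(bl=(129,132),br=(236,115),pl=(153,228),pr=(249,215),fr=(257,258),fl=(165,265),disp=(209,240)).items()}
for k in P: print(k,P[k])
bm=(P['bl']+P['br'])/2;fm=(P['pl']+P['pr'])/2;print((bm+fm)/2)
T=cam("top")
print("mill from top: ")
for p in ((328,164),(391,183),(375,231),(312,218)): print(onz(T,p,132))
print("blue",onz(T,(180+115/4,120+72/4),215))
E
```

```text
bl [534.3 401.1  29. ]
br [554.6 269.3  29. ]
pl [409.6 387.9  29. ]
pr [427.8 260.5  29. ]
fr [366.6 253.   29. ]
fl [356.  378.5  29. ]
disp [392.7 315.6  29. ]
[481.6 329.7  29. ]
mill from top: 
[698.5 -88.6 132. ]
[ 669.9 -338.2  132. ]
[ 462.3 -313.6  132. ]
[461.7 -81.  132. ]
blue [661.1 365.4 215. ]
```

Request:
{"fn": "jog_arm", "kwargs": {
  "series": [
    {"dx":-0.005,"dy":0.04,"dz":0,"rx":0,"ry":0,"rz":0,"gripper":0.3},
    {"dx":-0.005,"dy":0.04,"dz":0,"rx":0,"ry":0,"rz":0,"gripper":0.3},
    {"dx":-0.005,"dy":0.04,"dz":0,"rx":0,"ry":0,"rz":0,"gripper":0.3},
    {"dx":-0.004,"dy":0.025,"dz":-0.02,"rx":0,"ry":0,"rz":0,"gripper":0.3},
    {"dx":0,"dy":0.015,"dz":-0.035,"rx":0,"ry":0,"rz":0,"gripper":0.3},
    {"dx":0,"dy":0,"dz":-0.045,"rx":0,"ry":0,"rz":0,"gripper":0.3},
    {"dx":0,"dy":0,"dz":-0.045,"rx":0,"ry":0,"rz":0,"gripper":0.3},
    {"dx":0,"dy":0,"dz":-0.035,"rx":0,"ry":0,"rz":0,"gripper":0.3},
    {"dx":0,"dy":0,"dz":-0.03,"rx":0,"ry":0,"rz":0,"gripper":0.3},
    {"dx":0,"dy":0,"dz":-0.012,"rx":0,"ry":0,"rz":0,"gripper":0.3},
    {"dx":0,"dy":0,"dz":-0.006,"rx":0,"ry":0,"rz":0,"gripper":0.3},
    {"dx":0,"dy":0,"dz":0,"rx":0,"ry":0,"rz":0,"gripper":0.3}
  ]
}}

```text
t: 5.8
eef_pos: [479.6, 326.9, 78.1]
tcp_rot: [-1.57, 0.0, -1.571]
ft_force: [-0.6, -0.9, -0.3]
opening: 0.45
```

Request:
{"fn": "jog_arm", "kwargs": {
  "series": [
    {"dx":0,"dy":0,"dz":-0.003,"rx":0,"ry":0,"rz":0,"gripper":0.3},
    {"dx":0,"dy":0,"dz":-0.002,"rx":0,"ry":0,"rz":0,"gripper":0.3},
    {"dx":0,"dy":0,"dz":0,"rx":0,"ry":0,"rz":0,"gripper":0.3}
  ]
}}

```text
t: 6.1
eef_pos: [479.3, 327.1, 73.2]
tcp_rot: [-1.57, 0.0, -1.57]
ft_force: [-0.3, 0.3, -0.3]
opening: 0.451
```

```bash
python3 - <<'E'
from h import *
import cv2
im=env.read_camera("side");cv2.imwrite("pics/s5.png",cv2.resize(im[260:380,240:400,::-1],None,fx=5,fy=5,interpolation=cv2.INTER_CUBIC))
E
```

```text
(no output)
```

View pics/s5.png

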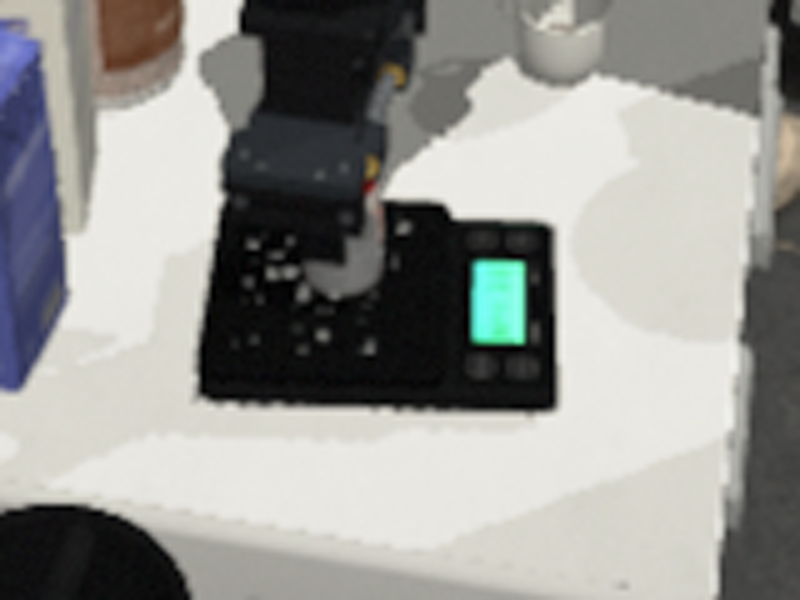

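Request:
{"fn": "jog_arm", "kwargs": {
  "series": [
    {"dx":0,"dy":0,"dz":-0.001,"rx":0,"ry":0,"rz":0,"gripper":0.3},
    {"dx":0,"dy":0,"dz":0,"rx":0,"ry":0,"rz":0,"gripper":0.3}
  ]
}}

```text
t: 6.35
eef_pos: [479.2, 327.0, 71.8]
tcp_rot: [-1.571, -0.0, -1.57]
ft_force: [0.5, -0.2, -0.6]
opening: 0.454
```

Request:
{"fn": "jog_arm", "kwargs": {
  "series": [
    {"dx":0,"dy":0,"dz":-0.001,"rx":0,"ry":0,"rz":0,"gripper":0.3},
    {"dx":0,"dy":0,"dz":0,"rx":0,"ry":0,"rz":0,"gripper":0.3}
  ]
}}

```text
t: 6.55
eef_pos: [479.1, 327.0, 70.6]
tcp_rot: [-1.571, -0.0, -1.57]
ft_force: [0.4, -0.1, -0.7]
opening: 0.452
```

Request:
{"fn": "jog_arm", "kwargs": {
  "series": [
    {"dx":0,"dy":0,"dz":-0.001,"rx":0,"ry":0,"rz":0,"gripper":0.3},
    {"dx":0,"dy":0,"dz":0,"rx":0,"ry":0,"rz":0,"gripper":0.3}
  ]
}}

```text
t: 6.75
eef_pos: [479.2, 327.0, 69.8]
tcp_rot: [-1.571, 0.0, -1.57]
ft_force: [-0.7, 0.5, 0.5]
opening: 0.455
```

```bash
python3 - <<'E'
from h import *
import cv2
print(env.state()['tau'],env.state()['moment'])
im=env.read_camera("wrist");cv2.imwrite("pics/w6.png",im[:,:,::-1])
E
```

```text
[-1.87980541e-02 -6.07339454e+01 -1.75303280e+01  1.10428754e-02
 -2.35212883e-01 -3.15690369e-03] [-0.03888834  0.11089745  0.00517781]
```

View pics/w6.png

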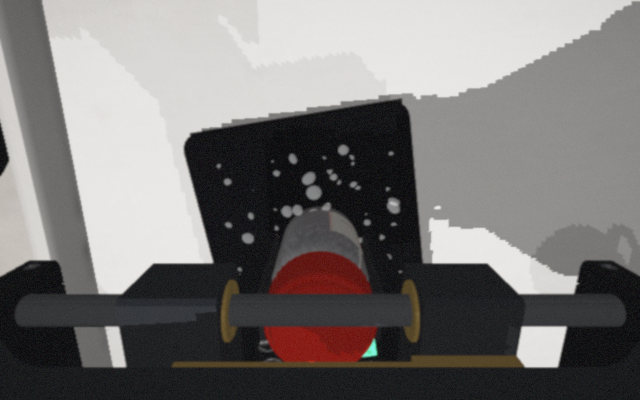

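Request:
{"fn": "jog_arm", "kwargs": {
  "series": [
    {"dx":0,"dy":0,"dz":-0.001,"rx":0,"ry":0,"rz":0,"gripper":0.3},
    {"dx":0,"dy":0,"dz":0,"rx":0,"ry":0,"rz":0,"gripper":0.3}
  ]
}}

```text
t: 7.0
eef_pos: [479.2, 327.0, 69.7]
tcp_rot: [-1.57, 0.0, -1.57]
ft_force: [-2.9, -2.2, 13.2]
opening: 0.451
```

Request:
{"fn": "jog_arm", "kwargs": {
  "series": [
    {"dx":0,"dy":0,"dz":0.001,"rx":0,"ry":0,"rz":0,"gripper":0.3},
    {"dx":0,"dy":0,"dz":0,"rx":0,"ry":0,"rz":0,"gripper":0.5},
    {"dx":0,"dy":0,"dz":0,"rx":0,"ry":0,"rz":0,"gripper":0.6},
    {"dx":0,"dy":0,"dz":0,"rx":0,"ry":0,"rz":0,"gripper":0.8},
    {"dx":0,"dy":0,"dz":0,"rx":0,"ry":0,"rz":0,"gripper":1},
    {"dx":0,"dy":0,"dz":0,"rx":0,"ry":0,"rz":0,"gripper":1},
    {"dx":0,"dy":0,"dz":0,"rx":0,"ry":0,"rz":0,"gripper":1}
  ]
}}

```text
t: 7.7
eef_pos: [479.2, 327.0, 69.6]
tcp_rot: [-1.571, -0.0, -1.57]
ft_force: [-0.4, -0.5, 0.6]
opening: 0.865
```

```bash
python3 - <<'E'
from h import *
import cv2
im=env.read_camera("side");cv2.imwrite("pics/s7.png",cv2.resize(im[260:380,240:400,::-1],None,fx=5,fy=5,interpolation=cv2.INTER_CUBIC))
E
```

```text
(no output)
```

View pics/s7.png

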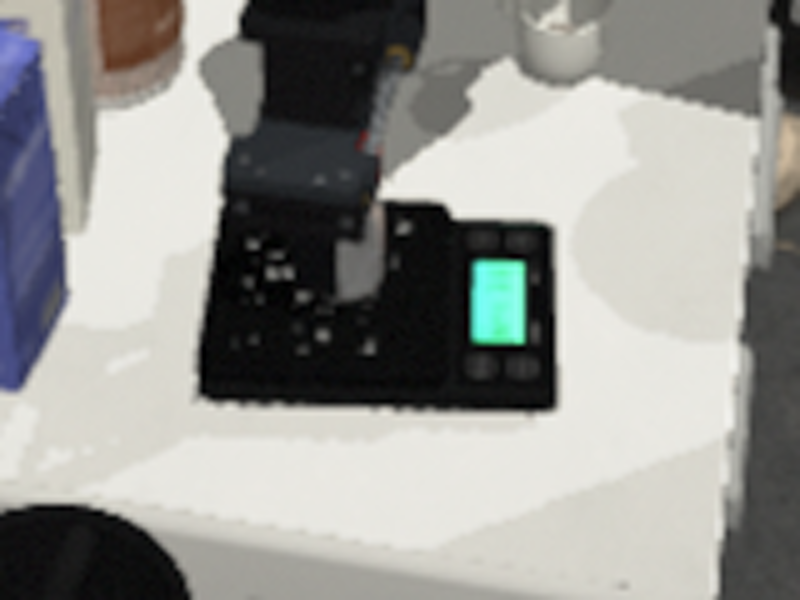

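Request:
{"fn": "jog_arm", "kwargs": {
  "series": [
    {"dx":0,"dy":0,"dz":0.02,"rx":0,"ry":0,"rz":0,"gripper":1},
    {"dx":0,"dy":0,"dz":0.04,"rx":0,"ry":0,"rz":0,"gripper":1},
    {"dx":0,"dy":0,"dz":0.05,"rx":0,"ry":0,"rz":0,"gripper":1},
    {"dx":0,"dy":0,"dz":0.05,"rx":0,"ry":0,"rz":0,"gripper":1},
    {"dx":0.005,"dy":-0.03,"dz":0.04,"rx":0,"ry":0,"rz":-0.5,"gripper":1},
    {"dx":0.008,"dy":-0.045,"dz":0.02,"rx":0,"ry":0,"rz":-0.5,"gripper":1},
    {"dx":0.008,"dy":-0.048,"dz":0,"rx":0,"ry":0,"rz":-0.5,"gripper":1},
    {"dx":0.008,"dy":-0.048,"dz":0,"rx":0,"ry":0,"rz":-0.6,"gripper":1},
    {"dx":0.008,"dy":-0.048,"dz":0,"rx":0,"ry":0,"rz":0,"gripper":1},
    {"dx":0.008,"dy":-0.048,"dz":0,"rx":0,"ry":0,"rz":0,"gripper":1},
    {"dx":0.004,"dy":-0.048,"dz":0,"rx":0,"ry":0,"rz":0,"gripper":1},
    {"dx":0.004,"dy":-0.039,"dz":0,"rx":0,"ry":0,"rz":0,"gripper":1}
  ]
}}

```text
t: 8.95
eef_pos: [532.0, -29.3, 289.6]
tcp_rot: [-1.571, -0.0, -1.608]
ft_force: [0.8, -0.5, -0.1]
opening: 0.999
```

```bash
python3 - <<'E'
from h import *
import cv2,pickle
s=env.state();print(s['joints'],s['eef_pos'],s['tcp_rot'])
im=env.read_camera("wrist");cv2.imwrite("pics/w8.png",im[:,:,::-1]);pickle.dump(s,open("w8.pkl","wb"))
im=env.read_camera("side");cv2.imwrite("pics/s8.png",cv2.resize(im[260:380,240:400,::-1],None,fx=5,fy=5,interpolation=cv2.INTER_CUBIC))
E
```

```text
[-1.78909129e-01  2.96223640e-01  1.69619308e+00 -2.52646475e-04
  1.14896958e+00  1.42909111e+00] [531.99360643 -29.29936575 289.55329899] [-1.57062461e+00 -2.57353032e-04 -1.60789685e+00]
```

View pics/w8.png

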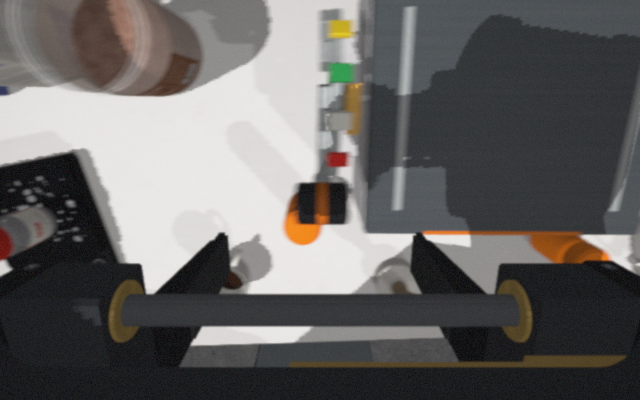

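View pics/s8.png

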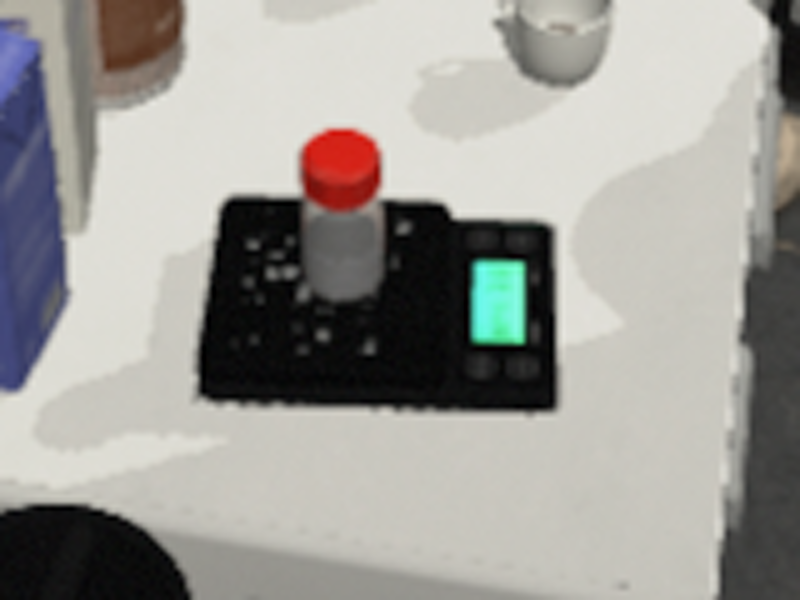

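```bash
python3 - <<'E'
from h import *
import cv2,pickle
np.set_printoptions(precision=1,suppress=True)
s=pickle.load(open("w8.pkl","rb"));W=cam("wrist",s)
for z in (186,190.5,198): print(z,onz(W,(322.5,203),z))
print(onz(W,(299,203),206)-onz(W,(347,203),206))
psi=-.037;R=np.array([[np.cos(psi),-np.sin(psi)],[np.sin(psi),np.cos(psi)]])
o=np.array([604.5,-200.5])
for n,p in dict(g0=(-79,170),g1=(28,170)).items(): print(n,o+R@p)
for p,q in (((340,73),(18.3,158,165)),((340,29),(52,158,151)),((338,159),(-52,158,151))): print(onz(W,p,q[2]),o+R@np.array(q[:2]))
print(proj(W,np.r_[o+R@[-79,170],190.5]))
E
```

```text
186 [530.3 -31.5 186. ]
190.5 [531.7 -31.5 190.5]
198 [533.9 -31.6 198. ]
[ 1.2 34.5  0. ]
g0 [531.8 -27.7]
g1 [638.8 -31.7]
[626.5 -48.3 165. ] [628.6 -43.3]
[659.4 -49.7 151. ] [662.3 -44.5]
[558.4 -46.  151. ] [558.4 -40.7]
[317.5 203. ]
```

Request:
{"fn": "jog_arm", "kwargs": {
  "series": [
    {"dx":0,"dy":0.002,"dz":-0.04,"rx":0,"ry":0,"rz":0,"gripper":1},
    {"dx":0,"dy":0,"dz":-0.04,"rx":0,"ry":0,"rz":0,"gripper":1},
    {"dx":0,"dy":0,"dz":-0.027,"rx":0,"ry":0,"rz":0,"gripper":1},
    {"dx":0,"dy":0,"dz":0,"rx":0,"ry":0,"rz":0,"gripper":0.7},
    {"dx":0,"dy":0,"dz":0,"rx":0,"ry":0,"rz":0,"gripper":0.5},
    {"dx":0,"dy":0,"dz":0,"rx":0,"ry":0,"rz":0,"gripper":0.35},
    {"dx":0,"dy":0,"dz":0,"rx":0,"ry":0,"rz":0,"gripper":0.3},
    {"dx":0,"dy":0,"dz":0,"rx":0,"ry":0,"rz":0,"gripper":0.3},
    {"dx":0,"dy":0,"dz":0,"rx":0,"ry":0,"rz":0,"gripper":0.3}
  ]
}}

```text
t: 9.95
eef_pos: [532.3, -24.9, 183.1]
tcp_rot: [-1.57, -0.0, -1.607]
ft_force: [-0.0, 0.1, -0.5]
opening: 0.549
```

```bash
python3 - <<'E'
from h import *
import cv2,pickle
s=env.state();print(s['eef_pos'],s['tcp_rot'],s['ft_force'],s['opening'])
im=env.read_camera("wrist");cv2.imwrite("pics/w9.png",im[:,:,::-1])
E
```

```text
[532.3039419  -24.85106961 183.08237889] [-1.56977175e+00 -2.31365279e-04 -1.60703320e+00] [-0.00539226  0.09466572 -0.45526594] 0.5494089319710688
```

View pics/w9.png

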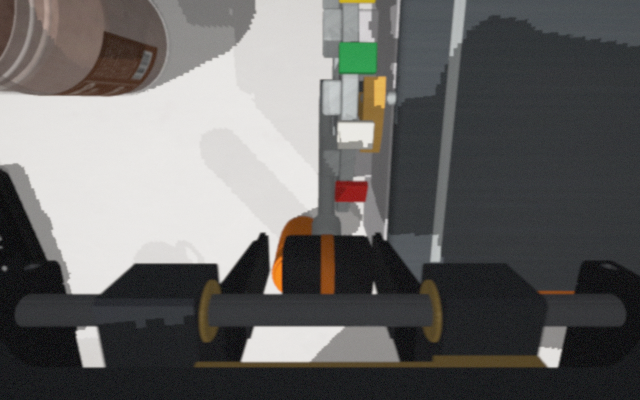

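Still closing around the roller; the roller (pixel ~327,265) lies between both pads. Let the fingers finish.

Request:
{"fn": "jog_arm", "kwargs": {
  "series": [
    {"dx":0,"dy":0,"dz":0,"rx":0,"ry":0,"rz":0,"gripper":0.2},
    {"dx":0,"dy":0,"dz":0,"rx":0,"ry":0,"rz":0,"gripper":0.2},
    {"dx":0,"dy":0,"dz":0,"rx":0,"ry":0,"rz":0,"gripper":0.2},
    {"dx":0,"dy":0,"dz":0,"rx":0,"ry":0,"rz":0,"gripper":0.2}
  ]
}}

```text
t: 10.4
eef_pos: [532.0, -25.0, 182.6]
tcp_rot: [-1.571, -0.0, -1.607]
ft_force: [-2.4, -2.1, 4.2]
opening: 0.421
```

Request:
{"fn": "jog_arm", "kwargs": {
  "series": [
    {"dx":0,"dy":0.005,"dz":0,"rx":0,"ry":0,"rz":0,"gripper":0.2},
    {"dx":0,"dy":0.005,"dz":0,"rx":0,"ry":0,"rz":0,"gripper":0.2},
    {"dx":0,"dy":0,"dz":0,"rx":0,"ry":0,"rz":0,"gripper":0.2}
  ]
}}

```text
t: 10.7
eef_pos: [532.3, -14.4, 182.5]
tcp_rot: [-1.57, -0.0, -1.607]
ft_force: [-1.0, -4.3, 2.3]
opening: 0.418
```

```bash
python3 - <<'E'
from h import *
import cv2,pickle
s=env.state();print(s['eef_pos'],s['tcp_rot'],s['ft_force'],s['opening'])
im=env.read_camera("wrist");cv2.imwrite("pics/w10.png",im[:,:,::-1])
E
```

```text
[532.33121811 -14.36762289 182.45009769] [-1.57038347e+00 -3.27530036e-04 -1.60651712e+00] [-1.04572105 -4.30769217  2.26218745] 0.41814739216213265
```

View pics/w10.png

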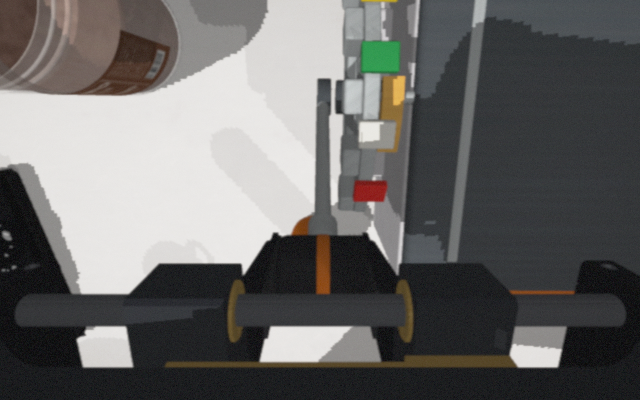

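Request:
{"fn": "jog_arm", "kwargs": {
  "series": [
    {"dx":0.012,"dy":-0.0005,"dz":0.0073,"rx":0,"ry":0,"rz":0,"gripper":0.2},
    {"dx":0.0125,"dy":-0.0005,"dz":0.0061,"rx":0,"ry":0,"rz":0,"gripper":0.2},
    {"dx":0.013,"dy":-0.0005,"dz":0.0048,"rx":0,"ry":0,"rz":0,"gripper":0.2},
    {"dx":0.0136,"dy":-0.0005,"dz":0.0035,"rx":0,"ry":0,"rz":0,"gripper":0.2},
    {"dx":0.0138,"dy":-0.0005,"dz":0.0021,"rx":0,"ry":0,"rz":0,"gripper":0.2},
    {"dx":0.014,"dy":-0.0005,"dz":0.0007,"rx":0,"ry":0,"rz":0,"gripper":0.2},
    {"dx":0.014,"dy":-0.0005,"dz":-0.0007,"rx":0,"ry":0,"rz":0,"gripper":0.2},
    {"dx":0.014,"dy":-0.0005,"dz":-0.0021,"rx":0,"ry":0,"rz":0,"gripper":0.2},
    {"dx":0,"dy":0,"dz":0,"rx":0,"ry":0,"rz":0,"gripper":0.2},
    {"dx":0,"dy":0,"dz":0,"rx":0,"ry":0,"rz":0,"gripper":0.2}
  ]
}}

```text
t: 11.75
eef_pos: [638.5, -18.9, 203.3]
tcp_rot: [-1.572, -0.0, -1.607]
ft_force: [-1.6, -3.7, -5.1]
opening: 0.421
```

```bash
python3 - <<'E'
from h import *
import cv2,pickle
s=env.state();print(s['eef_pos'],s['tcp_rot'],s['ft_force'],s['opening'])
im=env.read_camera("wrist");cv2.imwrite("pics/w11.png",im[:,:,::-1])
im=env.read_camera("side");cv2.imwrite("pics/s11.png",cv2.resize(im[140:260,220:380,::-1],None,fx=5,fy=5,interpolation=cv2.INTER_CUBIC))
E
```

```text
[638.51063639 -18.9023909  203.31210551] [-1.57244856e+00 -1.84198839e-04 -1.60673127e+00] [-1.62320828 -3.70349818 -5.06294822] 0.4205076194940361
```

View pics/w11.png

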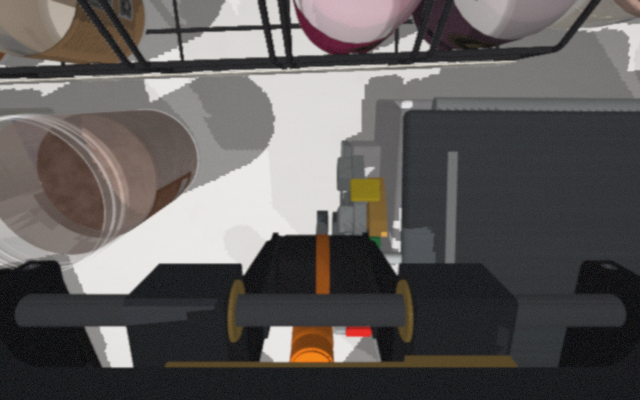

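View pics/s11.png

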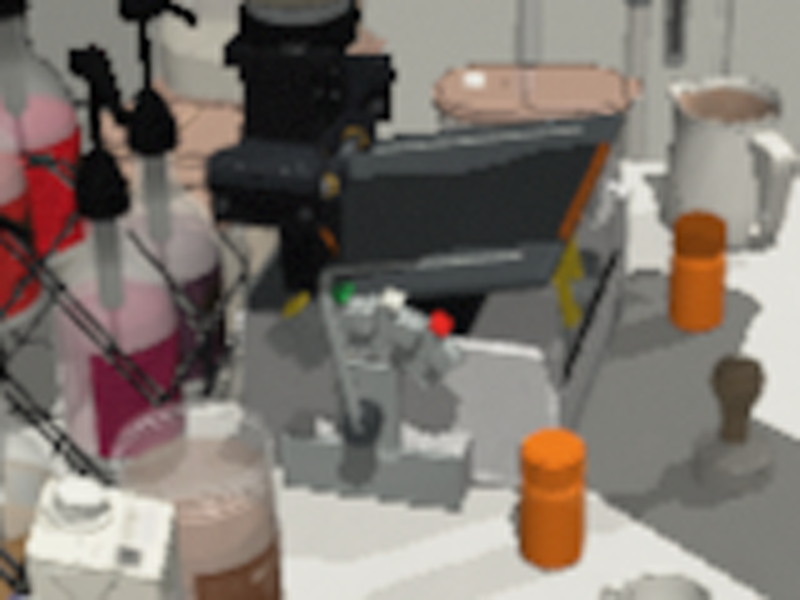

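Request:
{"fn": "jog_arm", "kwargs": {
  "series": [
    {"dx":0,"dy":-0.005,"dz":0,"rx":0,"ry":0,"rz":0,"gripper":0.2},
    {"dx":0,"dy":-0.005,"dz":0,"rx":0,"ry":0,"rz":0,"gripper":0.2},
    {"dx":0,"dy":-0.003,"dz":0,"rx":0,"ry":0,"rz":0,"gripper":0.2},
    {"dx":0,"dy":0,"dz":0,"rx":0,"ry":0,"rz":0,"gripper":0.2}
  ]
}}

```text
t: 12.25
eef_pos: [638.4, -32.0, 203.5]
tcp_rot: [-1.573, 0.001, -1.608]
ft_force: [-2.8, -1.9, -13.6]
opening: 0.423
```

```bash
python3 - <<'E'
from h import *
import cv2,pickle
s=env.state();print(s['eef_pos'],s['tcp_rot'],s['ft_force'],s['opening'])
im=env.read_camera("side");cv2.imwrite("pics/s12.png",cv2.resize(im[140:260,220:380,::-1],None,fx=5,fy=5,interpolation=cv2.INTER_CUBIC))
E
```

```text
[638.41846758 -31.988761   203.4773158 ] [-1.57273065e+00  7.51627266e-04 -1.60780772e+00] [ -2.76941512  -1.87133707 -13.56293938] 0.42262271552399183
```

View pics/s12.png

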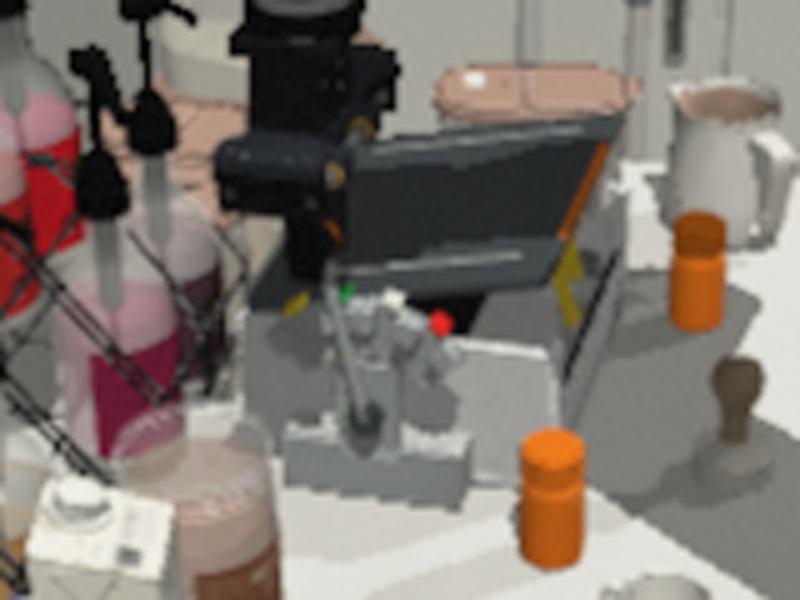

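Request:
{"fn": "jog_arm", "kwargs": {
  "series": [
    {"dx":0,"dy":0,"dz":-0.001,"rx":0,"ry":0,"rz":0,"gripper":0.5},
    {"dx":0,"dy":0,"dz":0,"rx":0,"ry":0,"rz":0,"gripper":0.7},
    {"dx":0,"dy":0,"dz":0,"rx":0,"ry":0,"rz":0,"gripper":0.8},
    {"dx":0,"dy":0,"dz":0,"rx":0,"ry":0,"rz":0,"gripper":1},
    {"dx":0,"dy":0,"dz":0,"rx":0,"ry":0,"rz":0,"gripper":1},
    {"dx":0,"dy":0,"dz":0,"rx":0,"ry":0,"rz":0,"gripper":1},
    {"dx":0,"dy":0,"dz":0.02,"rx":0,"ry":0,"rz":0,"gripper":1},
    {"dx":0,"dy":0,"dz":0.05,"rx":0,"ry":0,"rz":0,"gripper":1},
    {"dx":0,"dy":0,"dz":0.05,"rx":0,"ry":0,"rz":0,"gripper":1}
  ]
}}

```text
t: 13.2
eef_pos: [638.7, -31.8, 324.1]
tcp_rot: [-1.573, 0.0, -1.607]
ft_force: [1.1, -0.3, -0.1]
opening: 0.995
```

```bash
python3 - <<'E'
from h import *
import cv2,pickle
s=env.state();print(s['joints'],s['eef_pos'],s['tcp_rot'],s['ft_force'],s['opening']);pickle.dump(s,open("w13.pkl","wb"))
im=env.read_camera("wrist");cv2.imwrite("pics/w13.png",im[:,:,::-1])
im=env.read_camera("side");cv2.imwrite("pics/s13.png",cv2.resize(im[140:260,220:380,::-1],None,fx=5,fy=5,interpolation=cv2.INTER_CUBIC));cv2.imwrite("pics/s13f.png",im[:,:,::-1])
E
```

```text
[-1.52976774e-01  4.38072647e-01  1.38190793e+00 -6.33324571e-05
  1.32349070e+00  1.45414709e+00] [638.71521324 -31.81550891 324.0965214 ] [-1.57266933e+00  1.57684096e-04 -1.60710845e+00] [ 1.09559049 -0.3240607  -0.14712442] 0.9952019738903772
```

View pics/w13.png

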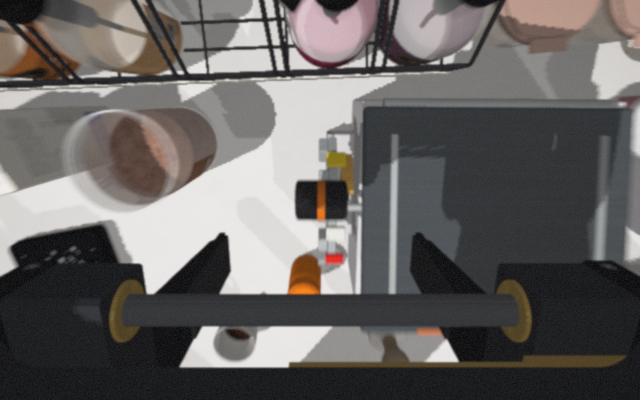

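View pics/s13.png

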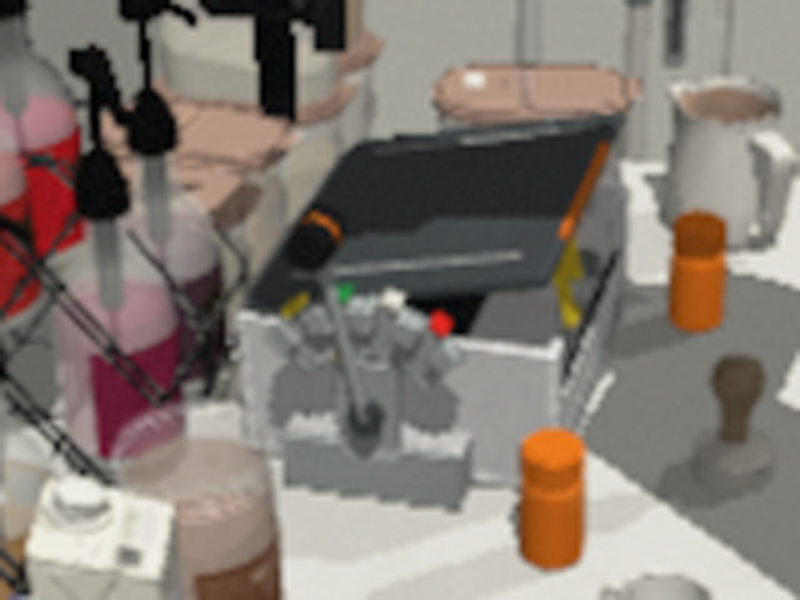

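```bash
python3 - <<'E'
import numpy as np
from scipy.optimize import least_squares
D=[([-1.37066,.49153,1.55938,1.09168],(188.1,-595.8,225.2)),([-1.3706,.38607,1.3301,1.42625],(188.1,-595.66,377.26)),
([-.39631,.2135,1.58212,1.34592],(500.87,-138.2,375.67)),([-.37415,.4779,1.7367,.92694],(557.2,-148.02,175.72)),
([.20087,.27018,1.68736,1.18358],(497.5,168.53,306.4)),([-.17891,.29622,1.69619,1.14897],(532,-29.3,289.55)),([-.15298,.43807,1.38191,1.32349],(638.7,-31.8,324.1))]
rows=[]
for q,p in D:
    c,s=np.cos(q[0]),np.sin(q[0]); r=p[0]*c+p[1]*s; d=-p[0]*s+p[1]*c
    rows.append((q[1],q[2],q[1]+q[2]+q[3],r,d,p[2])); print(np.round(rows[-1],3))
rows=np.array(rows)
def f(v):
    r0,z0,L1,L2,ph=v; a,b=rows[:,0],rows[:,0]+rows[:,1]
    return np.r_[r0+L1*np.sin(a)+L2*np.sin(b+ph)-rows[:,3], z0+L1*np.cos(a)+L2*np.cos(b+ph)-rows[:,5]]
for init in ([0,0,600,570,0],[0,0,400,400,.1]):
    o=least_squares(f,init);print(o.x,np.abs(o.fun).max())
E
```

```text
[4.92000e-01 1.55900e+00 3.14300e+00 6.21302e+02 6.58990e+01 2.25200e+02]
[3.86000e-01 1.33000e+00 3.14200e+00 6.21169e+02 6.58890e+01 3.77260e+02]
[2.14000e-01 1.58200e+00 3.14200e+00 5.15396e+02 6.58560e+01 3.75670e+02]
[4.78000e-01 1.73700e+00 3.14200e+00 5.72751e+02 6.58670e+01 1.75720e+02]
[2.70000e-01 1.68700e+00 3.14100e+00 5.21122e+02 6.58790e+01 3.06400e+02]
[2.96000e-01 1.69600e+00 3.14100e+00 5.28722e+02 6.58410e+01 2.89550e+02]
[4.38000e-01 1.38200e+00 3.14300e+00 6.36087e+02 6.58990e+01 3.24100e+02]
[ 4.80325175e-01 -6.33388061e+01  5.84895903e+02  4.12898209e+02
  1.02302593e-01] 0.15657069845997285
[ 4.80325175e-01 -6.33388061e+01  5.84895903e+02  4.12898209e+02
  1.02302593e-01] 0.1565706977348782
```

Request:
{"fn": "jog_arm", "kwargs": {
  "series": [
    {"dx":0,"dy":0,"dz":0.03,"rx":8,"ry":0,"rz":0,"gripper":0.5},
    {"dx":0,"dy":0,"dz":0.03,"rx":8,"ry":0,"rz":0,"gripper":0},
    {"dx":0,"dy":0,"dz":0,"rx":0,"ry":0,"rz":0,"gripper":0}
  ]
}}

```text
t: 13.6
eef_pos: [639.8, -33.8, 386.0]
tcp_rot: [-1.576, 0.282, -1.61]
ft_force: [0.2, -0.4, -0.2]
opening: 0.806
```

```bash
python3 - <<'E'
from h import *
np.set_printoptions(precision=4,suppress=True)
s=env.state();print(repr(s['joints']),s['eef_pos'],s['tcp_rot'])
E
```

```text
array([-0.2671,  0.4244,  1.2736,  0.2734,  1.5166,  1.317 ]) [639.781  -33.8477 385.9712] [-1.5763  0.2818 -1.6098]
```

```bash
cat > kin.py <<'E'
import numpy as np
from scipy.spatial.transform import Rotation as Rn
from scipy.optimize import least_squares
P=dict(L6=300.,d=65.87,L1=584.9,L2=412.9,ph=.1023,z0=-63.34)
LO=np.array([-3.1,-.84,.05,-1.13,.06,-2.69]);HI=np.array([3.1,2.19,2.79,4.28,2.93,2.69])
ry=lambda a:Rn.from_euler("y",a).as_matrix()
rz=lambda a:Rn.from_euler("z",a).as_matrix()
def fk(q,P=P,full=False):
    L6=P['L6'];h=L6+P['z0']
    R1=rz(q[0]);A=R1@ry(q[1]);B=A@ry(q[2])
    elb=R1@np.array([0,P['d'],h])+A@[0,0,P['L1']]
    w=elb+B@[P['L2']*np.sin(P['ph']),0,P['L2']*np.cos(P['ph'])]
    F=B@rz(q[3])@ry(q[4])@rz(q[5])
    T=np.stack([-F[:,0],F[:,2],F[:,1]],1)
    p=w+L6*F[:,2]
    return (p,T,elb,w) if full else (p,T)
def ik(p,T,q0):
    def f(q):
        a,b=fk(q); return np.r_[(a-p)/100,Rn.from_matrix(b@T.T).as_rotvec()]
    o=least_squares(f,np.clip(q0,LO+1e-6,HI-1e-6),bounds=(LO,HI)); return o.x,np.linalg.norm(o.fun)
E
python3 - <<'E'
from kin import *
np.set_printoptions(precision=3,suppress=True)
q=np.array([-0.2671,  0.4244,  1.2736,  0.2734,  1.5166,  1.317 ]);p=np.array([639.781,-33.8477,385.9712]);T=Rn.from_euler("xyz",[-1.5763,.2818,-1.6098]).as_matrix()
for L6 in (250,300,350):
    P['L6']=L6;a,b=fk(q);print(L6,a-p,Rn.from_matrix(b@T.T).as_rotvec())
o=least_squares(lambda v:fk(q,dict(P,L6=v[0]))[0]-p,[300]);print(o.x,o.fun)
E
```

```text
250 [-0.938 -2.792 -0.37 ] [-0.  0. -0.]
300 [-0.671 11.111  1.603] [-0.  0. -0.]
350 [-0.403 25.014  3.576] [-0.  0. -0.]
[260.089] [-0.884  0.013  0.028]
```

```bash
sed -i 's/L6=300./L6=260.1/' kin.py; cat > plan.py <<'E'
from kin import *
psi=-.037;o=np.array([604.5,-200.7,0]);M=rz(psi)
def W(m): return o+M@np.asarray(m,float)
def tool(yaw,pitch,roll):
    # yaw: tool dir azimuth (mill frame), pitch: down positive; roll 0: tool x horizontal(left), z up?
    y=M@np.array([np.cos(yaw)*np.cos(pitch),np.sin(yaw)*np.cos(pitch),-np.sin(pitch)])
    h=np.cross([0,0,1.],y);h/=np.linalg.norm(h)   # left horizontal
    u=np.cross(y,h)                                # upish
    # roll=0: tool z=up => x = y×z
    z=np.cos(roll)*u+np.sin(roll)*h
    x=np.cross(y,z);return np.stack([x,y,z],1)
E
python3 - <<'E'
from plan import *
np.set_printoptions(precision=2,suppress=True)
rng=np.random.default_rng(0)
for pitch in (15,30,45):
  for yaw in (-20,0,20,40):
    for roll in (0,90,180,-90):
      T=tool(np.radians(yaw),np.radians(pitch),np.radians(roll))
      p=W([-95,-30,108])
      sols=[]
      for k in range(12):
        q0=rng.uniform(LO,HI);q,e=ik(p,T,q0)
        if e<1e-3 and not any(np.abs(q-s).max()<.05 for s in sols): sols.append(q)
      for q in sols: print(pitch,yaw,roll,q,'elb',fk(q,full=True)[2].round(),'w',fk(q,full=True)[3].round())
E
```

```text
15 -20 0 [-0.67  0.91  2.54  2.87  1.6  -1.65] elb [ 405. -234.  554.] w [ 276. -133.  175.]
15 -20 180 [-0.67  0.91  2.54  2.87  1.6   1.49] elb [ 405. -234.  554.] w [ 276. -133.  175.]
15 -20 -90 [-0.67  0.91  2.54  2.87  1.6  -0.08] elb [ 405. -234.  554.] w [ 276. -133.  175.]
15 0 0 [-0.9   0.88  2.45  2.31  1.44 -1.72] elb [ 331. -311.  571.] w [ 257. -218.  175.]
15 0 180 [-0.9   0.88  2.45  2.31  1.44  1.43] elb [ 331. -311.  571.] w [ 257. -218.  175.]
15 0 -90 [-0.9   0.88  2.45  2.31  1.44 -0.15] elb [ 331. -311.  571.] w [ 257. -218.  175.]
15 20 0 [-1.01  0.84  2.28  1.82  1.3  -1.55] elb [ 288. -334.  587.] w [ 269. -304.  175.]
15 20 180 [-1.01  0.84  2.28  1.82  1.3   1.59] elb [ 288. -334.  587.] w [ 269. -304.  175.]
15 20 -90 [-1.01  0.84  2.28  1.82  1.3   0.02] elb [ 288. -334.  587.] w [ 269. -304.  175.]
15 40 0 [-1.02  0.84  2.07  1.4   1.34 -1.34] elb [ 284. -339.  585.] w [ 310. -381.  175.]
15 40 180 [-1.02  0.84  2.07  1.4   1.34  1.8 ] elb [ 284. -339.  585.] w [ 310. -381.  175.]
15 40 -90 [-1.02  0.84  2.07  1.4   1.34  0.23] elb [ 284. -339.  585.] w 
[... 1745 characters left out ...]
 elb [ 258. -196.  688.] w [ 333. -284.  292.]
45 20 90 [-0.86  0.57  2.18  1.56  0.71 -2.58] elb [ 258. -196.  688.] w [ 333. -284.  292.]
45 20 180 [-0.86  0.57  2.18  1.56  0.71  2.13] elb [ 258. -196.  688.] w [ 333. -284.  292.]
45 20 -90 [-0.86  0.57  2.18  1.56  0.71  0.56] elb [ 258. -196.  688.] w [ 333. -284.  292.]
45 40 0 [-0.89  0.62  2.04  1.15  0.89 -0.92] elb [ 265. -220.  674.] w [ 363. -340.  292.]
45 40 90 [-0.89  0.62  2.04  1.15  0.89 -2.49] elb [ 265. -220.  674.] w [ 363. -340.  292.]
45 40 180 [-0.89  0.62  2.04  1.15  0.89  2.22] elb [ 265. -220.  674.] w [ 363. -340.  292.]
45 40 -90 [-0.89  0.62  2.04  1.15  0.89  0.65] elb [ 265. -220.  674.] w [ 363. -340.  292.]
```

```bash
cat > path.py <<'E'
from plan import *
np.set_printoptions(precision=3,suppress=True)
def rows(qs,show=True):
    out=[]
    for a,b in zip(qs[:-1],qs[1:]):
        pa,Ta=fk(a);pb,Tb=fk(b)
        d=(pb-pa)/1000;r=np.degrees(Rn.from_matrix(Tb@Ta.T).as_rotvec());out.append((d,r))
        if show: print("d",d.round(4),"r",r.round(1),"tcp",pb.round(),"w",fk(b,full=True)[3].round(),"dir",Tb[:,1].round(2))
    return out
E
python3 - <<'E'
from path import *
from h import env
q0=env.state()['joints']
T=tool(0,np.radians(30),0)
for m in ([-230,-26,260],[-190,-26,220],[-160,-26,180]):
    q,e=ik(W(m),T,[-.9,.6,2.4,2.3,1.0,-1.5]);print(m,W(m),q,e)
q1,e=ik(W([-190,-26,240]),T,[-.9,.6,2.4,2.3,1.0,-1.5])
print(q0,q1)
N=22
rows([q0+(q1-q0)*k/N for k in range(N+1)])
E
```

```text
[-230, -26, 260] [ 373.696 -218.174  260.   ] [-1.214  0.165  2.496  1.65   0.931 -1.009] 1.7278452401848878e-15
[-190, -26, 220] [ 413.668 -219.654  220.   ] [-1.077  0.318  2.495  1.898  0.909 -1.21 ] 7.820611487830289e-15
[-160, -26, 180] [ 443.648 -220.764  180.   ] [-0.989  0.459  2.487  2.082  0.942 -1.374] 6.541886866798139e-11
[-0.267  0.424  1.274  0.273  1.517  1.317] [-1.077  0.255  2.469  1.831  0.883 -1.102]
d [-0.008 -0.003 -0.011] r [ 4.  -2.   2.8] tcp [631. -37. 375.] w [ 625. -127.  619.] dir [ 0.02  0.35 -0.94]
d [-0.008 -0.003 -0.01 ] r [ 3.8 -2.5  2.3] tcp [623. -40. 365.] w [ 610. -147.  602.] dir [ 0.05  0.41 -0.91]
d [-0.007 -0.004 -0.009] r [ 3.5 -3.   1.9] tcp [616. -44. 357.] w [ 595. -165.  586.] dir [ 0.08  0.47 -0.88]
d [-0.007 -0.004 -0.007] r [ 3.2 -3.4  1.4] tcp [609. -48. 349.] w [ 578. -182.  570.] dir [ 0.12  0.52 -0.85]
d [-0.006 -0.004 -0.006] r [ 2.8 -3.7  0.9] tcp [602. -52. 343.] w [ 559. -198.  554.] dir [ 0.16  0.56 -0.81]
d [-0.006 -0.005 -0.006] r [ 2.4 -3.9  0.4] tcp [596. -57. 337.] w [ 540. -212.  539.] dir [ 0.21  0.59 -0.77]
d [-0.006
[... 1099 characters left out ...]
.78  0.41 -0.47]
d [-0.013 -0.013 -0.007] r [-2.4 -1.7 -3.4] tcp [ 506. -170.  284.] w [ 292. -258.  404.] dir [ 0.82  0.34 -0.46]
d [-0.015 -0.012 -0.007] r [-2.6 -1.2 -3.5] tcp [ 491. -182.  277.] w [ 270. -252.  396.] dir [ 0.85  0.27 -0.46]
d [-0.017 -0.011 -0.008] r [-2.7 -0.6 -3.5] tcp [ 474. -193.  269.] w [ 249. -244.  388.] dir [ 0.87  0.19 -0.46]
d [-0.018 -0.01  -0.009] r [-2.8  0.  -3.5] tcp [ 455. -204.  260.] w [ 228. -235.  381.] dir [ 0.88  0.12 -0.47]
d [-0.02  -0.009 -0.01 ] r [-2.8  0.6 -3.5] tcp [ 435. -213.  250.] w [ 208. -224.  375.] dir [ 0.88  0.04 -0.48]
d [-0.022 -0.007 -0.01 ] r [-2.7  1.2 -3.4] tcp [ 414. -220.  240.] w [ 189. -211.  370.] dir [ 0.87 -0.03 -0.5 ]
```

```bash
python3 - <<'E'
from path import *
from h import env
q0=env.state()['joints']
T=tool(0,np.radians(30),0)
q1,e=ik(W([-190,-26,240]),T,[-.9,.6,2.4,2.3,1.0,-1.5])
N=16
rows([q0+(q1-q0)*k/N for k in range(N+1)])
E
```

```text
d [-0.011 -0.004 -0.015] r [ 5.4 -2.9  3.7] tcp [628. -38. 371.] w [ 619. -134.  613.] dir [ 0.03  0.37 -0.93]
d [-0.01  -0.005 -0.012] r [ 5.  -3.8  2.9] tcp [617. -43. 359.] w [ 599. -160.  590.] dir [ 0.07  0.45 -0.89]
d [-0.01  -0.005 -0.01 ] r [ 4.4 -4.6  2. ] tcp [608. -48. 349.] w [ 575. -184.  568.] dir [ 0.13  0.52 -0.84]
d [-0.009 -0.006 -0.008] r [ 3.7 -5.2  1.1] tcp [599. -55. 340.] w [ 550. -205.  547.] dir [ 0.19  0.58 -0.79]
d [-0.008 -0.008 -0.007] r [ 2.9 -5.6  0.1] tcp [591. -63. 333.] w [ 522. -223.  526.] dir [ 0.26  0.62 -0.74]
d [-0.008 -0.009 -0.006] r [ 2.  -5.8 -0.7] tcp [583. -72. 327.] w [ 493. -238.  506.] dir [ 0.34  0.64 -0.69]
d [-0.008 -0.011 -0.005] r [ 1.1 -5.8 -1.6] tcp [574. -83. 322.] w [ 463. -250.  487.] dir [ 0.43  0.64 -0.64]
d [-0.009 -0.013 -0.005] r [ 0.2 -5.6 -2.4] tcp [566. -97. 316.] w [ 432. -259.  469.] dir [ 0.52  0.62 -0.59]
d [-0.01  -0.015 -0.006] r [-0.8 -5.2 -3.1] tcp [ 555. -112.  310.] w [ 400. -265.  452.] dir [ 0.6   0.59 -0.54]
d [-0.012 -0.017 -0.006] r [-1.6 -4.6 -3.6] tcp [ 544. -128.  304.] w [ 367. -267.  436.] dir [ 0.68  0.53 -0.51]
d [-0.014 -0.017 -0.007] r [-2.4 -3.8 -4.1] tcp [ 529. -146.  297.] w [ 335. -265.  422.] dir [ 0.75  0.46 -0.48]
d [-0.017 -0.018 -0.009] r [-3.  -2.9 -4.5] tcp [ 513. -163.  288.] w [ 304. -261.  409.] dir [ 0.8   0.37 -0.46]
d [-0.02  -0.017 -0.01 ] r [-3.5 -1.9 -4.7] tcp [ 493. -180.  278.] w [ 273. -253.  397.] dir [ 0.84  0.28 -0.46]
d [-0.023 -0.016 -0.011] r [-3.8 -0.7 -4.8] tcp [ 469. -196.  266.] w [ 243. -242.  386.] dir [ 0.87  0.18 -0.46]
d [-0.026 -0.013 -0.013] r [-3.9  0.4 -4.8] tcp [ 443. -210.  254.] w [ 215. -228.  377.] dir [ 0.88  0.07 -0.48]
d [-0.029 -0.01  -0.014] r [-3.8  1.5 -4.7] tcp [ 414. -220.  240.] w [ 189. -211.  370.] dir [ 0.87 -0.03 -0.5 ]
```

Request:
{"fn": "jog_arm", "kwargs": {
  "series": [
    {"dx":-0.011,"dy":-0.004,"dz":-0.015,"rx":5.4,"ry":-2.9,"rz":3.7,"gripper":0},
    {"dx":-0.01,"dy":-0.005,"dz":-0.012,"rx":5,"ry":-3.8,"rz":2.9,"gripper":0},
    {"dx":-0.01,"dy":-0.005,"dz":-0.01,"rx":4.4,"ry":-4.6,"rz":2,"gripper":0},
    {"dx":-0.009,"dy":-0.006,"dz":-0.008,"rx":3.7,"ry":-5.2,"rz":1.1,"gripper":0},
    {"dx":-0.008,"dy":-0.008,"dz":-0.007,"rx":2.9,"ry":-5.6,"rz":0.1,"gripper":0},
    {"dx":-0.008,"dy":-0.009,"dz":-0.006,"rx":2,"ry":-5.8,"rz":-0.7,"gripper":0},
    {"dx":-0.008,"dy":-0.011,"dz":-0.005,"rx":1.1,"ry":-5.8,"rz":-1.6,"gripper":0},
    {"dx":-0.009,"dy":-0.013,"dz":-0.005,"rx":0.2,"ry":-5.6,"rz":-2.4,"gripper":0}
  ]
}}

```text
t: 14.4
eef_pos: [565.2, -93.0, 313.5]
tcp_rot: [-0.746, 0.5, -1.11]
ft_force: [0.6, 0.1, 0.2]
opening: 0.132
```

```bash
python3 - <<'E'
from path import *
from h import env
s=env.state();q0=s['joints'];print(q0,fk(q0)[0],s['eef_pos'],Rn.from_euler("xyz",s['tcp_rot']).as_matrix()[:,1])
T=tool(0,np.radians(30),0)
q1,e=ik(W([-190,-26,240]),T,[-.9,.6,2.4,2.3,1.0,-1.5])
N=9
rows([q0+(q1-q0)*k/N for k in range(N+1)])
E
```

```text
[-0.665  0.337  1.88   1.049  1.185  0.108] [564.577 -93.365 313.153] [565.203 -93.036 313.529] [ 0.513  0.618 -0.595]
d [-0.009 -0.014 -0.005] r [-0.6 -4.6 -2.6] tcp [ 556. -107.  308.] w [ 403. -260.  453.] dir [ 0.59  0.59 -0.56]
d [-0.01  -0.015 -0.005] r [-1.3 -4.2 -3.1] tcp [ 545. -122.  303.] w [ 374. -263.  439.] dir [ 0.66  0.54 -0.52]
d [-0.012 -0.016 -0.006] r [-1.9 -3.6 -3.5] tcp [ 533. -137.  297.] w [ 346. -263.  426.] dir [ 0.72  0.48 -0.5 ]
d [-0.014 -0.016 -0.007] r [-2.4 -2.9 -3.8] tcp [ 519. -153.  290.] w [ 318. -260.  414.] dir [ 0.78  0.41 -0.48]
d [-0.016 -0.016 -0.008] r [-2.8 -2.2 -4.1] tcp [ 503. -169.  282.] w [ 290. -255.  403.] dir [ 0.82  0.33 -0.47]
d [-0.019 -0.015 -0.009] r [-3.2 -1.3 -4.2] tcp [ 485. -184.  273.] w [ 263. -248.  393.] dir [ 0.85  0.24 -0.46]
d [-0.021 -0.014 -0.01 ] r [-3.4 -0.5 -4.3] tcp [ 463. -198.  263.] w [ 237. -238.  384.] dir [ 0.87  0.15 -0.47]
d [-0.024 -0.012 -0.011] r [-3.4  0.4 -4.3] tcp [ 440. -210.  252.] w [ 212. -226.  377.] dir [ 0.88  0.06 -0.48]
d [-0.026 -0.009 -0.012] r [-3.3  1.3 -4.2] tcp [ 414. -220.  240.] w [ 189. -211.  370.] dir [ 0.87 -0.03 -0.5 ]
```

Request:
{"fn": "jog_arm", "kwargs": {
  "series": [
    {"dx":-0.009,"dy":-0.014,"dz":-0.005,"rx":-0.6,"ry":-4.6,"rz":-2.6,"gripper":0},
    {"dx":-0.01,"dy":-0.015,"dz":-0.005,"rx":-1.3,"ry":-4.2,"rz":-3.1,"gripper":0},
    {"dx":-0.012,"dy":-0.016,"dz":-0.006,"rx":-1.9,"ry":-3.6,"rz":-3.5,"gripper":0},
    {"dx":-0.014,"dy":-0.016,"dz":-0.007,"rx":-2.4,"ry":-2.9,"rz":-3.8,"gripper":0},
    {"dx":-0.016,"dy":-0.016,"dz":-0.008,"rx":-2.8,"ry":-2.2,"rz":-4.1,"gripper":0},
    {"dx":-0.019,"dy":-0.015,"dz":-0.009,"rx":-3.2,"ry":-1.3,"rz":-4.2,"gripper":0},
    {"dx":-0.021,"dy":-0.014,"dz":-0.01,"rx":-3.4,"ry":-0.5,"rz":-4.3,"gripper":0},
    {"dx":-0.024,"dy":-0.012,"dz":-0.011,"rx":-3.4,"ry":0.4,"rz":-4.3,"gripper":0},
    {"dx":-0.026,"dy":-0.009,"dz":-0.012,"rx":-3.3,"ry":1.3,"rz":-4.2,"gripper":0},
    {"dx":0,"dy":0,"dz":0,"rx":0,"ry":0,"rz":0,"gripper":0}
  ]
}}

```text
t: 15.4
eef_pos: [412.7, -218.0, 240.1]
tcp_rot: [-0.531, 0.002, -1.609]
ft_force: [-0.1, 0.0, -0.8]
opening: 0.003
```

```bash
python3 - <<'E'
from path import *
from h import env
import cv2,pickle
s=env.state();q0=s['joints'];pickle.dump(s,open("w15.pkl","wb"))
im=env.read_camera("wrist");cv2.imwrite("pics/w15.png",im[:,:,::-1])
im=env.read_camera("side");cv2.imwrite("pics/s15.png",im[:,:,::-1])
Tm=Rn.from_euler("xyz",s['tcp_rot']).as_matrix()
print(q0,s['eef_pos'],M.T@(s['eef_pos']-o),M.T@Tm)
E
```

```text
[-1.076  0.251  2.471  1.825  0.875 -1.094] [ 412.656 -218.007  240.104] [-191.073  -24.392  240.104] [[-0.002  0.862  0.507]
 [-1.    -0.001 -0.002]
 [-0.002 -0.507  0.862]]
```

View pics/w15.png

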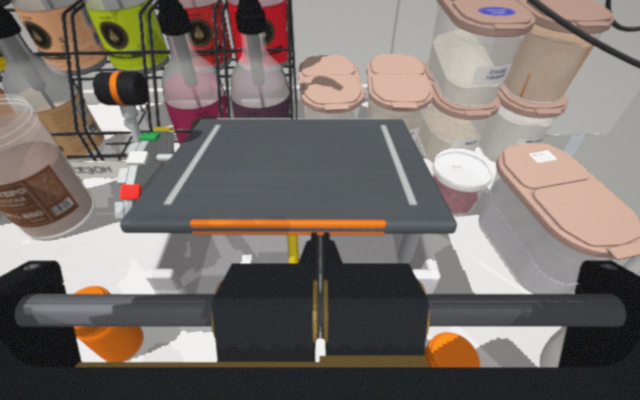

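View pics/s15.png

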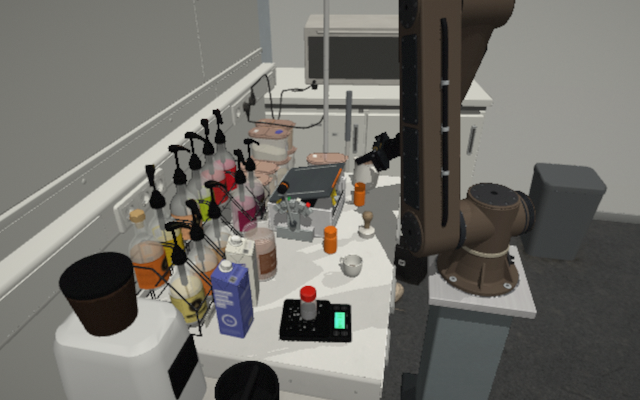

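```bash
python3 - <<'E'
from plan import *
from h import *
import cv2,pickle
np.set_printoptions(precision=1,suppress=True)
s=pickle.load(open("w15.pkl","rb"));C=cam("wrist",s)
im=cv2.imread("pics/w15.png");b,g,r=[im[:,:,i].astype(int) for i in range(3)]
m=(r>120)&(g>100)&(b<60)&(abs(r-g)<60)
n,l,st,c=cv2.connectedComponentsWithStats(m.astype(np.uint8))
for i in range(1,n):
    if st[i][4]>15: print(st[i],c[i])
for p in ((191,227),(386,227)):
    X=onz(C,p,171); print("strip",X,M.T@(X-o))
for p in ((293,240),(293,258)):
    o_,d=ray(C,p); om=M.T@(o_-o);dm=M.T@d; k=(-101-om[0])/dm[0]; print("stem at x=-101",om+k*dm)
z=[proj(C,W([-95.3,y,119.5])) for y in (-4,4)];print(z,proj(C,W([-119,0,171])))
# fingertip projection
print("tip",proj(C,s['eef_pos']+Rn.from_euler('xyz',s['tcp_rot']).as_matrix()@[0,11,0]))
S=cam("side")
E
```

```text
[  87    7   53   44 1076] [119.   25.3]
[ 0 57  6 13 58] [ 1.9 63.2]
[110  57  33  13 291] [126.9  63.1]
[147  57   4   9  24] [148.1  61.8]
[155 127  18   4  46] [163.1 128.7]
[288 235  11  29 245] [292.7 248.7]
strip [ 494.6 -118.9  171. ] [-112.8   77.6  171. ]
strip [ 488.8 -273.   171. ] [-113.   -76.6  171. ]
stem at x=-101 [-101.    -0.6  138.2]
stem at x=-101 [-101.     1.   110.3]
[array([298.1, 247.3]), array([289.5, 247.3])] [288.7 233.1]
tip [320.  252.3]
```

```bash
python3 - <<'E'
from path import *
T=tool(0,np.radians(30),0);q=np.array([-1.076,.251,2.471,1.825,.875,-1.094])
for m in ([-191,-26,240],[-185,-26,190],[-175,-26,150],[-170,-26,108],[-130,-26,108],[-91,-26,108],[-91,0,108],[-91,0,150],[-85,0,180],[-60,0,220],[0,0,290],[50,0,315]):
    q,e=ik(W(m),T,q);print(m,W(m).round(1),q,round(e,4),"elb",fk(q,full=True)[2].round())
E
```

```text
[-191, -26, 240] [ 412.7 -219.6  240. ] [-1.08   0.255  2.471  1.828  0.885 -1.103] 0.0 elb [128. -99. 763.]
[-185, -26, 190] [ 418.7 -219.8  190. ] [-1.061  0.42   2.521  2.003  0.952 -1.36 ] 0.0 elb [ 174. -176.  731.]
[-175, -26, 150] [ 428.7 -220.2  150. ] [-1.032  0.56   2.538  2.126  1.024 -1.529] 0.0 elb [ 216. -233.  692.]
[-170, -26, 108] [ 433.7 -220.4  108. ] [-1.017  0.708  2.552  2.213  1.116 -1.681] 0.0 elb [ 256. -289.  641.]
[-130, -26, 108] [ 473.6 -221.9  108. ] [-0.912  0.69   2.474  2.276  1.062 -1.591] 0.0 elb [ 280. -254.  648.]
[-91, -26, 108] [ 512.6 -223.3  108. ] [-0.827  0.683  2.396  2.324  1.003 -1.517] 0.0 elb [ 298. -227.  651.]
[-91, 0, 108] [ 513.6 -197.3  108. ] [-0.772  0.685  2.431  2.396  1.028 -1.55 ] 0.0 elb [ 311. -211.  650.]
[-91, 0, 150] [ 513.6 -197.3  150. ] [-0.772  0.561  2.412  2.328  0.926 -1.429] 0.0 elb [ 269. -170.  692.]
[-85, 0, 180] [ 519.6 -197.6  180. ] [-0.76   0.478  2.379  2.271  0.847 -1.32 ] 0.0 elb [ 240. -138.  716.]
[-60, 0, 220] [ 544.5 -198.5  220. ] [-0.715  0.391  2.295  2.188  0.729 -1.144] 0.0 elb [212. -97. 737.]
[0, 0, 290] [ 604.5 -200.7  290. ] [-0.625  0.308  2.103  1.971  0.548 -0.782] 0.0 elb [183. -50. 754.]
[50, 0, 315] [ 654.5 -202.5  315. ] [-0.565  0.328  1.972  1.853  0.472 -0.598] 0.0 elb [195. -45. 750.]
```

Request:
{"fn": "jog_arm", "kwargs": {
  "series": [
    {"dx":0.005,"dy":-0.001,"dz":-0.02,"rx":0,"ry":0,"rz":0,"gripper":0},
    {"dx":0.005,"dy":-0.001,"dz":-0.03,"rx":0,"ry":0,"rz":0,"gripper":0},
    {"dx":0.005,"dy":-0.001,"dz":-0.03,"rx":0,"ry":0,"rz":0,"gripper":0},
    {"dx":0.003,"dy":0,"dz":-0.03,"rx":0,"ry":0,"rz":0,"gripper":0},
    {"dx":0.003,"dy":0,"dz":-0.022,"rx":0,"ry":0,"rz":0,"gripper":0},
    {"dx":0,"dy":0,"dz":0,"rx":0,"ry":0,"rz":0,"gripper":0}
  ]
}}

```text
t: 16.1
eef_pos: [436.8, -222.2, 107.3]
tcp_rot: [-0.528, 0.005, -1.605]
ft_force: [0.4, 0.2, -0.3]
opening: -0.001
```

```bash
python3 - <<'E'
from plan import *
from h import *
import cv2,pickle
np.set_printoptions(precision=1,suppress=True)
s=env.state();C=cam("wrist",s)
im=env.read_camera("wrist");cv2.imwrite("pics/w16.png",im[:,:,::-1])
im=env.read_camera("side");cv2.imwrite("pics/s16.png",cv2.resize(im[120:260,250:410,::-1],None,fx=5,fy=4.2,interpolation=cv2.INTER_CUBIC))
Tm=Rn.from_euler("xyz",s['tcp_rot']).as_matrix()
print(s['eef_pos'],M.T@(s['eef_pos']-o),s['tcp_rot'],s['ft_force'])
print("expected stem pix",proj(C,W([-95.3,-4,119.5])),proj(C,W([-95.3,4,119.5])),"edge",proj(C,W([-119,0,171])),"keeper",[proj(C,W([x,y,85])) for x,y in ((-118,-40),(-118,-7))],"tip",proj(C,s['eef_pos']+Tm@[0,11,0]))
E
```

```text
[ 436.8 -222.2  107.3] [-166.8  -27.7  107.3] [-0.5  0.  -1.6] [ 0.4  0.2 -0.3]
expected stem pix [281.7 151.7] [268.6 151.7] edge [259.8  95.9] keeper [array([339.7, 216.8]), array([288. , 216.8])] tip [320.  252.3]
```

View pics/w16.png

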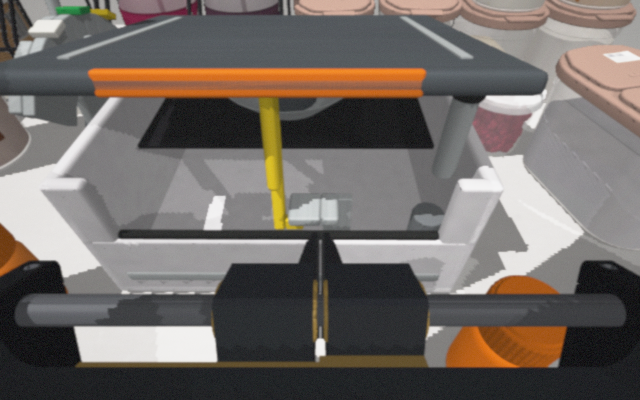

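View pics/s16.png

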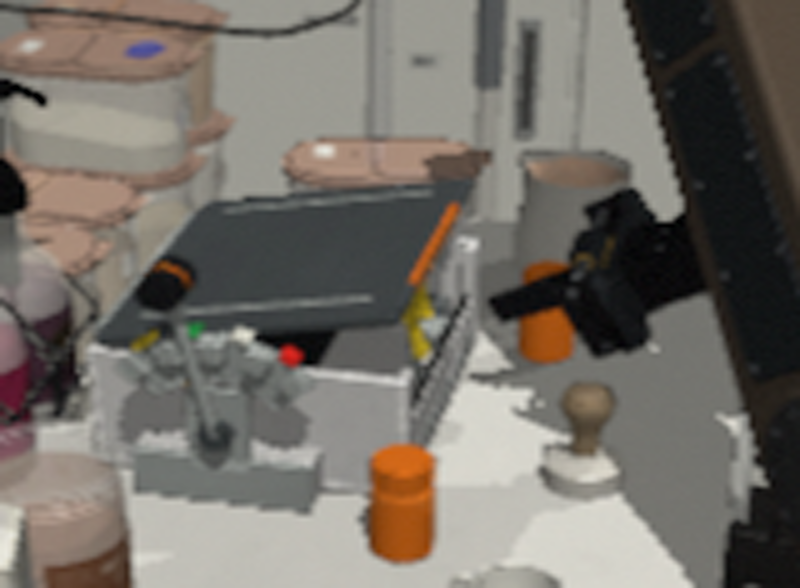

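```bash
python3 - <<'E'
from plan import *
from h import *
import pickle
np.set_printoptions(precision=1,suppress=True)
S=cam("side");C=cam("wrist",env.state());C1=cam("wrist",pickle.load(open("w1.pkl","rb")))
ps=(250+545/5,120+268/4.2)
X=onz(S,ps,88);print("side",X,M.T@(X-o))
X=onz(C,(524,292),90);print("wrist now top centre",X,M.T@(X-o))
X=onz(C1,(457,217),90);print("w1",X,M.T@(X-o))
X=onz(C1,(308,255),94);print("tamper w1",X,M.T@(X-o))
E
```

```text
side [ 422.6 -331.8   88. ] [-176.9 -137.7   88. ]
wrist now top centre [ 427.3 -329.4   90. ] [-172.3 -135.2   90. ]
w1 [ 427.  -320.6   90. ] [-173.  -126.4   90. ]
tamper w1 [ 373.3 -122.    94. ] [-233.9   70.1   94. ]
```

Request:
{"fn": "jog_arm", "kwargs": {
  "series": [
    {"dx":0.015,"dy":0,"dz":0.001,"rx":0,"ry":0,"rz":0,"gripper":0},
    {"dx":0.02,"dy":-0.001,"dz":0,"rx":0,"ry":0,"rz":0,"gripper":0},
    {"dx":0.02,"dy":0,"dz":0,"rx":0,"ry":0,"rz":0,"gripper":0},
    {"dx":0.02,"dy":0,"dz":0,"rx":0,"ry":0,"rz":0,"gripper":0},
    {"dx":0,"dy":0,"dz":0,"rx":0,"ry":0,"rz":0,"gripper":0},
    {"dx":0,"dy":0,"dz":0,"rx":0,"ry":0,"rz":0,"gripper":0}
  ]
}}

```text
t: 16.8
eef_pos: [511.0, -223.3, 112.8]
tcp_rot: [-0.524, -0.002, -1.606]
ft_force: [-0.8, -0.4, -0.7]
opening: 0.006
```

```bash
cat > look.py <<'E'
import sys
from plan import *
from h import *
import cv2
np.set_printoptions(precision=1,suppress=True)
k=sys.argv[1]
s=env.state()
Tm=Rn.from_euler("xyz",s['tcp_rot']).as_matrix()
print("world",s['eef_pos'],"mill",M.T@(s['eef_pos']-o),"dir",(M.T@Tm[:,1]).round(3),"F",s['ft_force'],"t",s['t'],"op",s['opening'],"q",s['joints'].round(3))
im=env.read_camera("wrist");cv2.imwrite(f"pics/w{k}.png",im[:,:,::-1])
im=env.read_camera("side");cv2.imwrite(f"pics/s{k}.png",cv2.resize(im[100:250,250:410,::-1],None,fx=4,fy=4,interpolation=cv2.INTER_CUBIC))
E
python3 look.py 17
```

```text
world [ 511.  -223.3  112.8] mill [-92.6 -26.1 112.8] dir [ 0.9  0.  -0.5] F [-0.8 -0.4 -0.7] t 16.8 op 0.00632735841041281 q [-0.8  0.7  2.4  2.3  1.  -1.5]
```

View pics/w17.png

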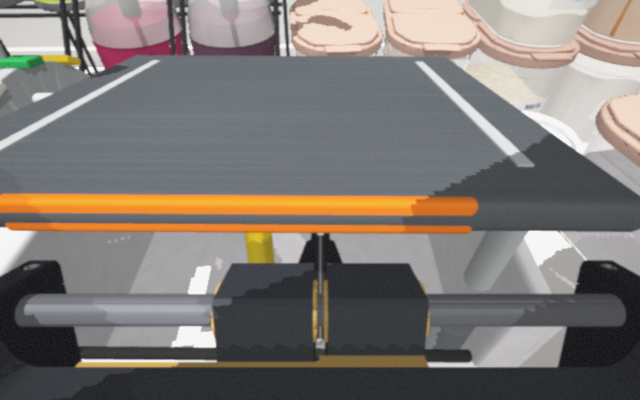

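View pics/s17.png

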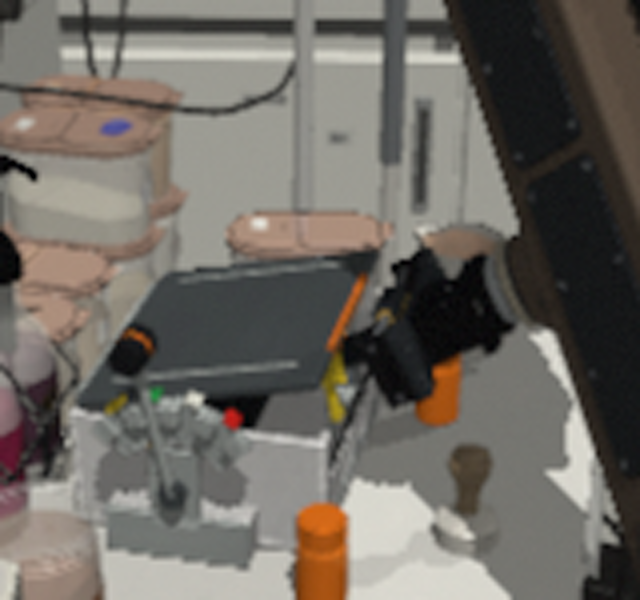

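Request:
{"fn": "jog_arm", "kwargs": {
  "series": [
    {"dx":0,"dy":0.007,"dz":0,"rx":0,"ry":0,"rz":0,"gripper":0},
    {"dx":0,"dy":0.007,"dz":0,"rx":0,"ry":0,"rz":0,"gripper":0},
    {"dx":0,"dy":0.006,"dz":0,"rx":0,"ry":0,"rz":0,"gripper":0},
    {"dx":0,"dy":0.004,"dz":0,"rx":0,"ry":0,"rz":0,"gripper":0},
    {"dx":0,"dy":0,"dz":0,"rx":0,"ry":0,"rz":0,"gripper":0},
    {"dx":0,"dy":0,"dz":0,"rx":0,"ry":0,"rz":0,"gripper":0}
  ]
}}

```text
t: 17.5
eef_pos: [511.1, -199.9, 111.1]
tcp_rot: [-0.526, -0.0, -1.608]
ft_force: [-0.5, -2.5, 2.2]
opening: 0.008
```

```bash
python3 look.py 18
```

```text
world [ 511.1 -199.9  111.1] mill [-93.4  -2.6 111.1] dir [ 0.9  0.  -0.5] F [-0.5 -2.5  2.2] t 17.5 op 0.007580217075993723 q [-0.8  0.7  2.4  2.4  1.  -1.5]
```

View pics/w18.png

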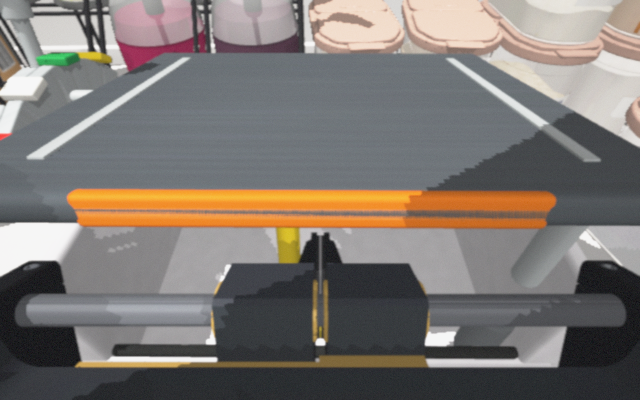

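Request:
{"fn": "jog_arm", "kwargs": {
  "series": [
    {"dx":0,"dy":0.004,"dz":0,"rx":0,"ry":0,"rz":0,"gripper":0},
    {"dx":0,"dy":0.004,"dz":0,"rx":0,"ry":0,"rz":0,"gripper":0},
    {"dx":0,"dy":0,"dz":0,"rx":0,"ry":0,"rz":0,"gripper":0}
  ]
}}

```text
t: 17.9
eef_pos: [511.2, -191.5, 111.2]
tcp_rot: [-0.525, -0.0, -1.607]
ft_force: [1.3, -4.4, 0.4]
opening: 0.003
```

```bash
python3 look.py 19
```

```text
world [ 511.2 -191.5  111.2] mill [-93.6   5.7 111.2] dir [ 0.9  0.  -0.5] F [ 1.3 -4.4  0.4] t 17.9 op 0.0025312860624410213 q [-0.8  0.7  2.4  2.4  1.  -1.6]
```

View pics/w19.png

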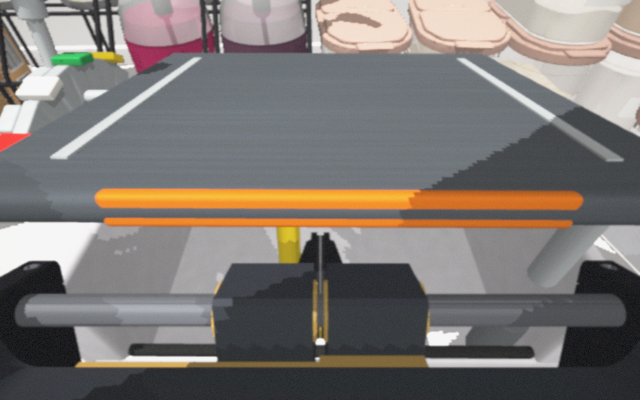

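Request:
{"fn": "jog_arm", "kwargs": {
  "series": [
    {"dx":0,"dy":0,"dz":0.01,"rx":0,"ry":0,"rz":0,"gripper":0},
    {"dx":0,"dy":0,"dz":0.01,"rx":0,"ry":0,"rz":0,"gripper":0},
    {"dx":0,"dy":0,"dz":0.01,"rx":0,"ry":0,"rz":0,"gripper":0},
    {"dx":0,"dy":0,"dz":0.01,"rx":0,"ry":0,"rz":0,"gripper":0},
    {"dx":0,"dy":0,"dz":0.006,"rx":0,"ry":0,"rz":0,"gripper":0},
    {"dx":0,"dy":0,"dz":0,"rx":0,"ry":0,"rz":0,"gripper":0}
  ]
}}

```text
t: 18.6
eef_pos: [511.0, -191.9, 157.7]
tcp_rot: [-0.525, -0.001, -1.608]
ft_force: [-2.9, -4.7, 2.5]
opening: 0.005
```

```bash
python3 look.py 20
```

```text
world [ 511.  -191.9  157.7] mill [-93.8   5.4 157.7] dir [ 0.9 -0.  -0.5] F [-2.9 -4.7  2.5] t 18.6 op 0.00491799888311196 q [-0.8  0.5  2.4  2.3  0.9 -1.4]
```

View pics/w20.png

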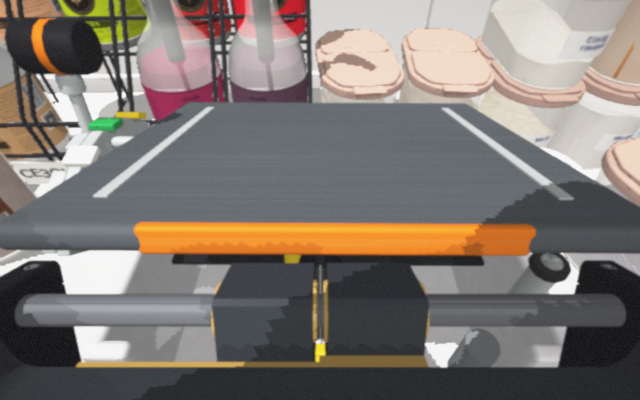

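View pics/s20.png

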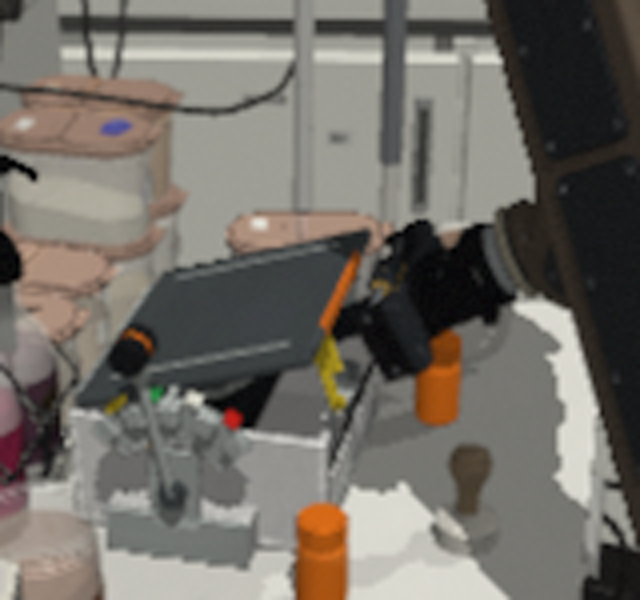

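Request:
{"fn": "jog_arm", "kwargs": {
  "series": [
    {"dx":0,"dy":0,"dz":0.01,"rx":0,"ry":0,"rz":0,"gripper":0},
    {"dx":0,"dy":0,"dz":0.01,"rx":0,"ry":0,"rz":0,"gripper":0},
    {"dx":0,"dy":0,"dz":0.01,"rx":0,"ry":0,"rz":0,"gripper":0},
    {"dx":0,"dy":0,"dz":0.01,"rx":0,"ry":0,"rz":0,"gripper":0},
    {"dx":0,"dy":0,"dz":0.01,"rx":0,"ry":0,"rz":0,"gripper":0},
    {"dx":0,"dy":0,"dz":0.01,"rx":0,"ry":0,"rz":0,"gripper":0},
    {"dx":0,"dy":0,"dz":0,"rx":0,"ry":0,"rz":0,"gripper":0}
  ]
}}

```text
t: 19.4
eef_pos: [511.2, -191.8, 217.6]
tcp_rot: [-0.525, -0.001, -1.607]
ft_force: [-1.0, -2.6, 1.4]
opening: 0.004
```

```bash
python3 look.py 21
```

```text
world [ 511.2 -191.8  217.6] mill [-93.6   5.4 217.6] dir [ 0.9  0.  -0.5] F [-1.  -2.6  1.4] t 19.4 op 0.00443422726642216 q [-0.8  0.4  2.4  2.2  0.8 -1.2]
```

View pics/w21.png

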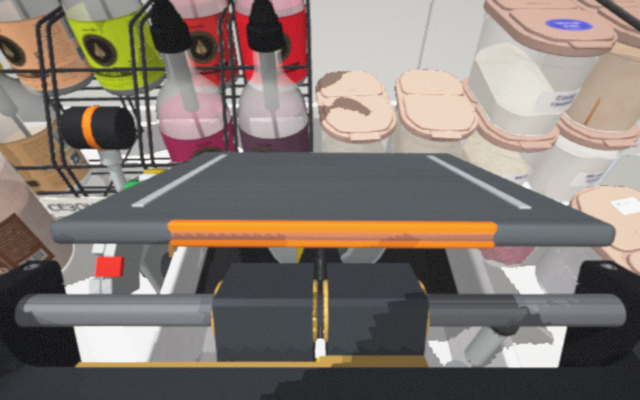

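View pics/s21.png

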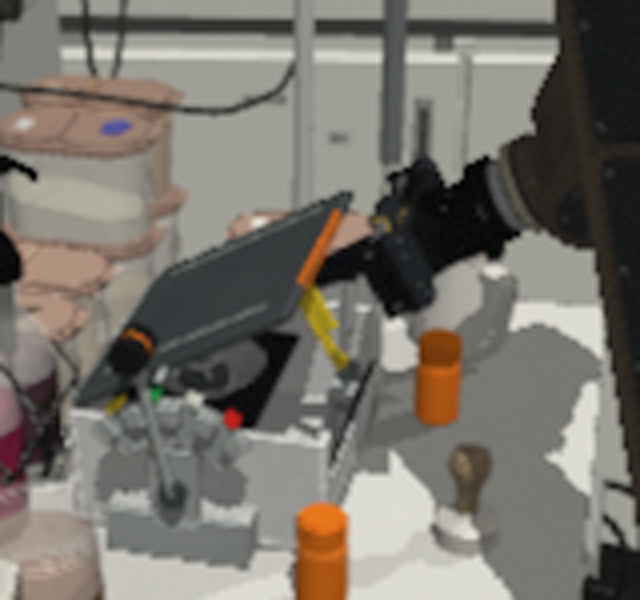

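Request:
{"fn": "jog_arm", "kwargs": {
  "series": [
    {"dx":0.009,"dy":-0.003,"dz":0.0115,"rx":0,"ry":0,"rz":0,"gripper":0},
    {"dx":0.009,"dy":-0.003,"dz":0.0115,"rx":0,"ry":0,"rz":0,"gripper":0},
    {"dx":0.009,"dy":-0.003,"dz":0.0115,"rx":0,"ry":0,"rz":0,"gripper":0},
    {"dx":0.009,"dy":-0.003,"dz":0.0115,"rx":0,"ry":0,"rz":0,"gripper":0},
    {"dx":0.0105,"dy":-0.003,"dz":0.0085,"rx":0,"ry":0,"rz":0,"gripper":0},
    {"dx":0.0105,"dy":-0.003,"dz":0.0085,"rx":0,"ry":0,"rz":0,"gripper":0},
    {"dx":0.0105,"dy":-0.003,"dz":0.0085,"rx":0,"ry":0,"rz":0,"gripper":0},
    {"dx":0,"dy":0,"dz":0,"rx":0,"ry":0,"rz":0,"gripper":0}
  ]
}}

```text
t: 20.3
eef_pos: [579.2, -212.5, 288.3]
tcp_rot: [-0.526, -0.0, -1.606]
ft_force: [-1.6, 0.2, -0.6]
opening: 0.006
```

```bash
python3 look.py 22
```

```text
world [ 579.2 -212.5  288.3] mill [-24.8 -12.7 288.3] dir [ 0.9  0.  -0.5] F [-1.6  0.2 -0.6] t 20.3 op 0.005872885040266399 q [-0.7  0.3  2.1  1.9  0.6 -0.8]
```

View pics/w22.png

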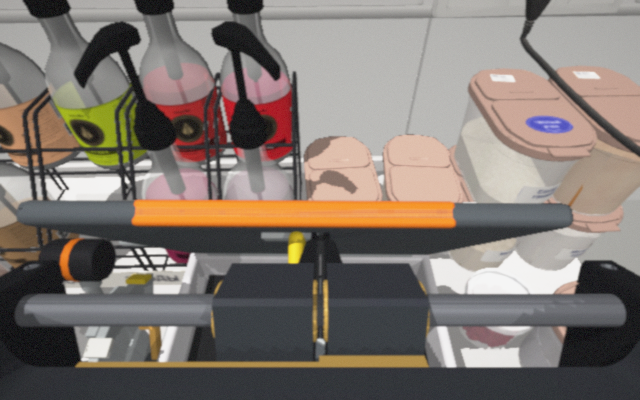

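View pics/s22.png

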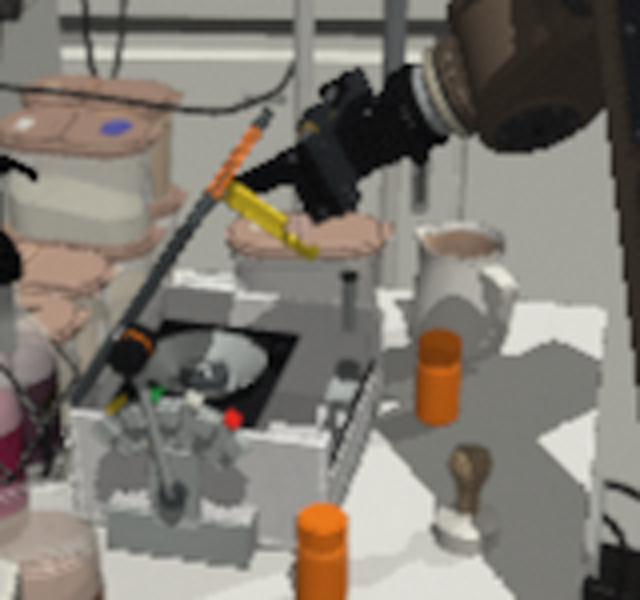

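Request:
{"fn": "jog_arm", "kwargs": {
  "series": [
    {"dx":0.012,"dy":-0.001,"dz":0.006,"rx":0,"ry":0,"rz":0,"gripper":0},
    {"dx":0.012,"dy":0,"dz":0.006,"rx":0,"ry":0,"rz":0,"gripper":0},
    {"dx":0.012,"dy":-0.001,"dz":0.006,"rx":0,"ry":0,"rz":0,"gripper":0},
    {"dx":0.01,"dy":0,"dz":0.004,"rx":0,"ry":0,"rz":0,"gripper":0},
    {"dx":0.01,"dy":-0.001,"dz":0.003,"rx":0,"ry":0,"rz":0,"gripper":0},
    {"dx":0,"dy":0,"dz":0,"rx":0,"ry":0,"rz":0,"gripper":0}
  ]
}}

```text
t: 21.0
eef_pos: [635.0, -215.7, 313.1]
tcp_rot: [-0.526, -0.0, -1.607]
ft_force: [-0.4, -0.3, -0.8]
opening: 0.005
```

```bash
python3 look.py 23
```

```text
world [ 635.  -215.7  313.1] mill [ 31.1 -13.8 313.1] dir [ 0.9  0.  -0.5] F [-0.4 -0.3 -0.8] t 21.0 op 0.005455770864069097 q [-0.6  0.3  2.   1.8  0.5 -0.6]
```

View pics/s23.png

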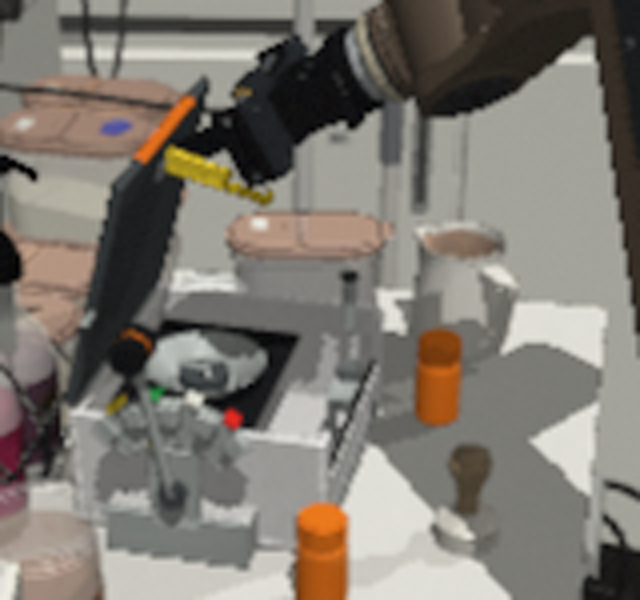

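View pics/w23.png

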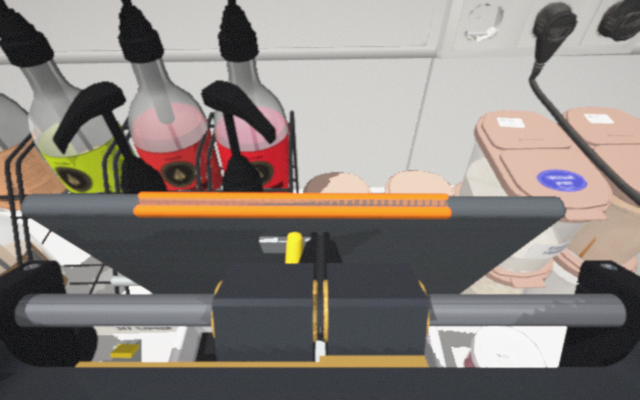

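Request:
{"fn": "jog_arm", "kwargs": {
  "series": [
    {"dx":0.005,"dy":0,"dz":0.001,"rx":0,"ry":0,"rz":0,"gripper":0},
    {"dx":0.005,"dy":0,"dz":0.001,"rx":0,"ry":0,"rz":0,"gripper":0},
    {"dx":0,"dy":0,"dz":0,"rx":0,"ry":0,"rz":0,"gripper":0}
  ]
}}

```text
t: 21.4
eef_pos: [643.9, -215.9, 315.1]
tcp_rot: [-0.527, -0.001, -1.608]
ft_force: [-14.7, -0.4, 1.5]
opening: 0.006
```

Request:
{"fn": "jog_arm", "kwargs": {
  "series": [
    {"dx":-0.008,"dy":-0.002,"dz":0.005,"rx":0,"ry":0,"rz":0,"gripper":0},
    {"dx":-0.017,"dy":-0.002,"dz":0.01,"rx":0,"ry":0,"rz":0,"gripper":0},
    {"dx":-0.026,"dy":0,"dz":0.015,"rx":0,"ry":0,"rz":0,"gripper":0},
    {"dx":-0.026,"dy":0,"dz":0.015,"rx":0,"ry":0,"rz":0,"gripper":0},
    {"dx":-0.026,"dy":0,"dz":0.015,"rx":0,"ry":0,"rz":0,"gripper":0},
    {"dx":-0.026,"dy":0,"dz":0.015,"rx":0,"ry":0,"rz":0,"gripper":0},
    {"dx":-0.026,"dy":0,"dz":0.015,"rx":0,"ry":0,"rz":0,"gripper":0},
    {"dx":0,"dy":0,"dz":0,"rx":0,"ry":0,"rz":0,"gripper":0}
  ]
}}

```text
t: 22.2
eef_pos: [487.9, -220.0, 408.1]
tcp_rot: [-0.523, -0.003, -1.609]
ft_force: [0.4, -0.1, 0.1]
opening: 0.005
```

```bash
python3 look.py 24; python3 - <<'E'
from h import *
import cv2
for n in("side","top"): cv2.imwrite(f"pics/{n}24f.png",env.read_camera(n)[:,:,::-1])
E
```

```text
world [ 487.9 -220.   408.1] mill [-115.8  -23.6  408.1] dir [ 0.9 -0.  -0.5] F [ 0.4 -0.1  0.1] t 22.2 op 0.0046591580788435 q [-0.9 -0.   2.1  1.4  0.7 -0.2]
```

View pics/s24.png

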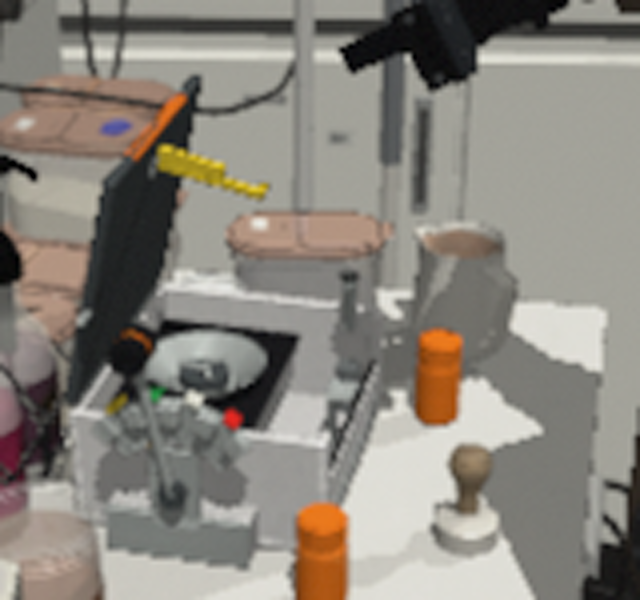

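View pics/side24f.png

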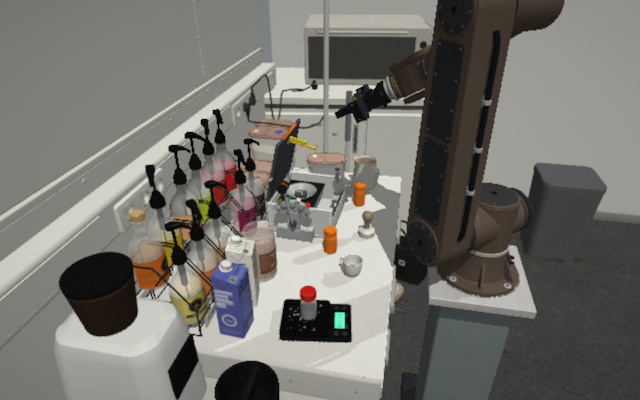

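View pics/top24f.png

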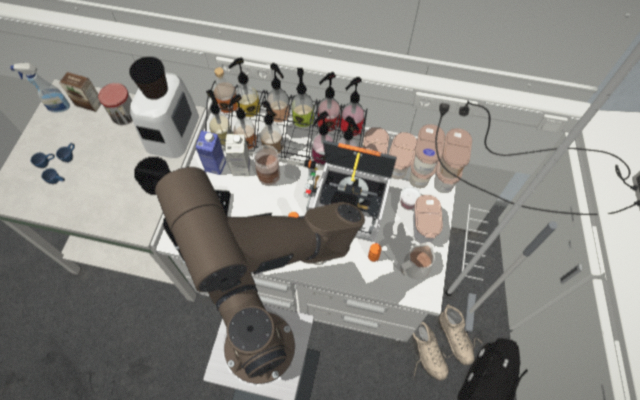

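View pics/w24.png

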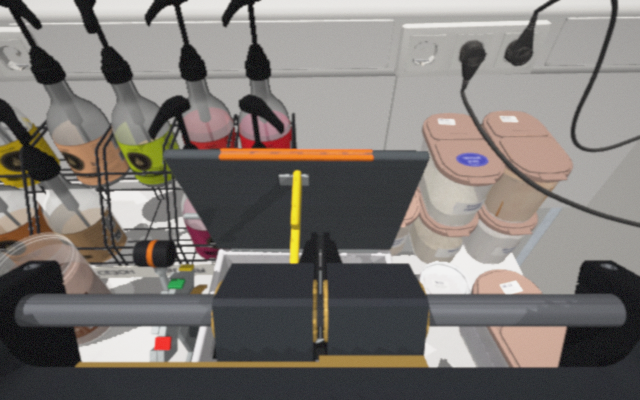

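```bash
python3 - <<'E'
from plan import *
from h import *
np.set_printoptions(precision=1,suppress=True)
C=cam("wrist",env.state());S=cam("side")
X,e=tri(C,(296,160),S,(250+160/4,100+128/4));m=M.T@(X-o);print(m,e,np.arctan2(m[2]-120,100-m[0]))
X=onz(S,(308,291),119);print("jar cap top",X)
print(env.job_done())
E
```

```text
[ 51.8  -0.3 334.7] 3.076962328158298 1.350096648927511
jar cap top [474.4 331.5 119. ]
the job is handed in; nothing more can be done
None
```

The job is done and handed in at about 22 s, well inside the 72 s limit.

- **Jar:** I gripped the red-capped jar by its sides, moved it to the coffee scale and released it after touching down on the weighing plate. The last pictures show it upright on the plate, with its cap at about (474, 331) mm. I had measured the plate's middle at about (478, 328) mm.
- **Lever:** I pulled it about 15 mm sideways and swung it to the green mark. The bonnet popped up while the lever was still held out sideways, before it dropped into the notch. I then let it seat. The side picture shows it seated in the green notch with the bonnet up.
- **Catch and bonnet:** With the closed fingers under the raised edge I pushed the yellow catch about 16 mm aside and lifted. I followed the bonnet round until it met its stop, where the wrist felt about 15 N. After the arm had backed off and touched nothing, the edge measured about 1.35 rad, which is fully open. The two camera rays for that point missed each other by 3 mm.
- **Other objects:** In the last side picture the rest of the worktop looks unmoved; I did not re-measure each object.
- **Checks that disagreed:**
  - The jar met the plate about 3 mm lower than I had worked out.
  - Some wrist-camera readings across the mill differed by about 4 mm.
  - Neither affected the result.

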